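# Nest the hardware cups, park their tray in its catch and tug-test it

### The arm

A 6-joint arm with a two-finger parallel gripper is mounted at the origin on a cart in front of the work surface, level with it; the furniture and walls round the work are solid. World frame = base frame: x ahead of the robot, y to its left, z up, the work surface at z = 0. Lengths are in mm, angles in rad, forces in N, time in s.
With the tool pointing down it reaches from about 325 to 750 mm from the base axis. Payload 7.6 kg.
Tool frame: the origin (TCP) lies on the centre line of the jaws, within the pads' length; the fingertips stand 11 mm ahead of it and the grasp point (between the pads) lies 8 mm behind it; z points along the fingers, y is the line along which they close (so a half turn about z gives the same grasp; the last joint's range is limited). The gripper opens to 85 mm and grips with 20 to 120 N. Pads are 22 mm wide; open, the fingers measure 114 mm over their backs; the gripper's body (76 mm by 85 mm) begins 54 mm behind the grasp point. The pads swing forward as they close: fully open they stand 13 mm farther back than shut.
Start: joints at [-0.07, 0.052, 1.401, -0, 1.689, -0.07], TCP at [525.019, 0.022, 242.323] pointing down, gripper open.
Joint ranges: [-2.9, 2.9], [-0.91, 2.17], [0.12, 2.37], [-1.06, 4.2], [0.26, 2.73], [-2.93, 2.93]. Speed limits (rad/s): [2.57, 2.57, 3.01, 3.14, 3.14, 3.14].

### API

Orientations are given as a unit quaternion [w, x, y, z].
In Python, from workcell import readout, optics, workorder gives the robot as it stands. The module is installed in compiled form; this text tells all that it offers.
- The arm moves only by the tool step_arm, never from a script. Its argument "rows" is a list of rows, each a list of 4 numbers: the shift along the tool's x, y, z scaled (see below), then the turn about the tool's z scaled (see below). A call has exactly 8 rows; each row is the pose to reach, as a shift and turn from the pose commanded when the call began, along the tool's axes at that moment; what a row does not reach only later rows make up. The controller multiplies each number of a shift by 200 mm and each number of a turn by pi/4 rad. A row lasts 1/10 s, in which the tool goes at most 50 mm and 8.59 degrees, less where a joint would pass 70% of its speed; a pose out of reach is approached as far as the arm can. A call with a number of a shift or a turn outside -1 to 1 is refused whole. A call with a gripper value outside its range is refused whole. "hand" is the closure, from 0 (fully open) to 1 (shut), set as the call begins (left out, the last holds). The fingers move at their own pace and stop on an object; "force" is the grip in N (left out, the last holds). Time passes only in rows, so rows that repeat a pose let the fingers close, or fill a call up. It gives the time, the measured TCP pose, the force, the opening and the grip force at its end, in the units of the state.
- readout.get_state(): the state, without advancing time (a new reading comes with each control period).
- optics.grab_frame(name): name is "scene" or "side" or "wrist"; returns the picture (384x512x3 uint8, blue, green, red); there is no depth.
- optics.camera_info(name): a dict with "mtx" (3x3 intrinsics, pixels), "k1" (the pictures are not rectified: a ray, as slopes to the right and down, at radius r is drawn at 1 + k1 r^2 times it, then the intrinsics apply), "view" (4x4, takes a point from world to camera coordinates). Camera axes: x right, y down, z forward; pixel columns grow to the right and rows downward; lengths in mm; the calibration is good to about 2 mm. A picture is of the moment at which its call begins: read the wrist's pose just before it. camera_info takes no time and is no camera call; for the wrist camera it gives the pose at the moment of the call.
- workorder.sign_off(): hands the job in; it is judged then, once.
The state is a dict: "time_s": time; "joints": joint angles; "dq": joint speeds; "effort": joint torques, N m; "tool_pos": TCP position; "ee_rot": TCP orientation; "contact_force": force on the tool from outside, world axes, zero at the start; "moment": the same for the moment, N m; "opening": opening from 0.0 (shut) to 1.0 (fully open); "grasp_force": force on a finger pad.
Only numpy, scipy, OpenCV 4.12 (cv2) and the standard library are available. Lean on these libraries where they do the work, as an engineer would, in place of code of your own. Each camera call takes 0.05 s, during which the arm holds its last target. There are 200 camera calls.

### The job

Clear the saw table of empty hardware cups: take the straight-sided can, which will not nest, off the tray and stand it on the table, then nest all the round tapered cups into one stack on the tray and all the square tapered ones into another; the straight-sided dish stays on the table too. Then slide the loaded tray along the table, without lifting it, into its parking place until it is fully home against the stops behind the roller catch. Last, pull back on its handle with slowly rising force to about 15 N and hold a moment, to prove the catch holds, and leave it parked; do not disturb the sanding block, carton, wrench and pencil.

Things in the scene. Friction and masses are not known exactly. Their poses are not given: they have to be found in the camera images.
- round_0: Round nesting cup, may be absent. Aluminium, 36 mm high: tapered body to 20 mm, wider collar from there to the rim. One of its kind drops in until collar rests on rim, 16 mm higher, 1 mm play. Grip the collar's top 13 mm only: nested collars lie edge to edge. Outside diameter 46 mm at the foot, 54 under the collar, 62 at the collar; rim bore 56. Origin: centre of its underside, z up.
- round_1: Round nesting cup, may be absent. Aluminium, 36 mm high: tapered body to 20 mm, wider collar from there to the rim. One of its kind drops in until collar rests on rim, 16 mm higher, 1 mm play. Grip the collar's top 13 mm only: nested collars lie edge to edge. Outside diameter 46 mm at the foot, 54 under the collar, 62 at the collar; rim bore 56. Origin: centre of its underside, z up.
- round_2: Round nesting cup, may be absent. Aluminium, 36 mm high: tapered body to 20 mm, wider collar from there to the rim. One of its kind drops in until collar rests on rim, 16 mm higher, 1 mm play. Grip the collar's top 13 mm only: nested collars lie edge to edge. Outside diameter 46 mm at the foot, 54 under the collar, 62 at the collar; rim bore 56. Origin: centre of its underside, z up.
- square_0: Square nesting cup, may be absent. Aluminium, 36 mm high: tapered body to 20 mm, wider collar from there to the rim. One of its kind drops in until collar rests on rim, 16 mm higher, 1 mm play. Grip the collar's top 13 mm only: nested collars lie edge to edge. Outside width 41 mm at the foot, 49 under the collar, 58 at the collar; rim bore 51. Origin: centre of its underside, z up, x and y normal to its sides.
- square_1: Square nesting cup, may be absent. Aluminium, 36 mm high: tapered body to 20 mm, wider collar from there to the rim. One of its kind drops in until collar rests on rim, 16 mm higher, 1 mm play. Grip the collar's top 13 mm only: nested collars lie edge to edge. Outside width 41 mm at the foot, 49 under the collar, 58 at the collar; rim bore 51. Origin: centre of its underside, z up, x and y normal to its sides.
- square_2: Square nesting cup, may be absent. Aluminium, 36 mm high: tapered body to 20 mm, wider collar from there to the rim. One of its kind drops in until collar rests on rim, 16 mm higher, 1 mm play. Grip the collar's top 13 mm only: nested collars lie edge to edge. Outside width 41 mm at the foot, 49 under the collar, 58 at the collar; rim bore 51. Origin: centre of its underside, z up, x and y normal to its sides.
- can: Straight-sided round aluminium can, open at the top, 54 mm across and 56 mm high, no collar: it nests with nothing. It stands on the tray at the start. The table is free beyond the tray's handle end; its top reaches over x 0.30 to 0.95, y -0.30 to 0.70. Origin: centre of its underside; z up.
- dish: Straight-sided square aluminium dish, open at the top, 58 mm wide and 30 mm high, no collar: it nests with nothing. It stands on the table among the cups. Origin: centre of its underside; z up.
- tray: Plywood tray, 96 mm (x) by 192 mm (y) over its low oak lip; floor 9 mm, lip 15 mm above the table; 0.3 to 0.4 kg. Origin: underside, centre of the lipped part. Its +y end is prolonged by a board with the upright handle; its -y end carries a steel strike (arrow head on a neck), nose 133 mm from the origin. It slides strike first, along its -y.
- tray_handle (a point): Grip point on the tray's upright oak handle board: 150 mm from the tray's origin along its +y, 45 mm above the table. The board is 14 mm thick (tray's y) and 70 mm wide (tray's x); its top is 60 mm above the table.
- bay_rear (a point): Middle of the tray's floor in the half toward the handle (9 mm above the table): room for one stack, 47 mm from the tray's origin along its +y.
- bay_front (a point): Middle of the tray's floor in the half toward the strike (9 mm above the table): room for one stack, 47 mm from the tray's origin along its -y.
- dock: Parking place screwed to the table: two oak side guides, 14 mm high and 101 mm apart, a flared mouth at its +y end (54 mm from the origin), end stops at its -y end. The tray enters along the dock's -y; parked, their origins and axes coincide (stops 0.5 mm farther). Origin on the table.
- catch: Roller catch at the dock's -y end, 119 mm from the dock's origin: two sprung white rollers, pushed apart by the strike with about 11 N, close behind its head as the tray gets home. Pulled back, they stay shut to about 12 N, then yield and let go at about 18 N, 2 mm on. The tray's friction of 2 to 4 N comes on top of each.
- sanding_block: Cork sanding block, 105x64x32 mm; a bystander. Origin: centre of its underside.
- blade_carton: Small white carton, 34x62x18 mm; a bystander. Origin: centre of its underside.
- wrench: Combination wrench, 159 mm long; a bystander. Origin: centre of its underside.
- pencil: Red carpenter's pencil, 150 mm long; a bystander. Origin: centre of its underside.

How it is judged:
By the outcome, as a careful person would: the job done as asked, in the order asked, and still so for the second after the job is handed in, with the robot touching nothing.
Of round_0, round_1, round_2 only 2 to 3 are there at a start; the rules pass over those that are not, and their reading is None.
Of square_0, square_1, square_2 only 2 to 3 are there at a start; the rules pass over those that are not, and their reading is None.
At some moment in a run one of round_0, round_1, round_2, square_0, square_1, square_2, dish, can may be knocked a few centimetres aside while the robot is not near it.
Once in a run the grip may slacken for a moment while it holds something.
It also fails if it takes over 208 s, if anything falls off the work surface, if the arm or the gripper's body presses on something with over 40 N, if the wrist force passes 120 N, or if a joint passes its speed limit or range.

## Working session

There is one attempt and no reset: what is moved stays moved. The work goes in short steps, Python scripts to look and compute and a tool call to move; the robot and the scene stay as the last step left them, time stands still between calls to the robot, and variables do not carry over. Pictures are saved under pics/ and viewed, at most 14 in all, crops included, and the job is handed in when it is done.

Besides the shell and the picture viewer there is one more tool, called by a JSON object that holds its "fn" and its "kwargs", one argument or row to a line. step_arm: Moves the arm, as the interface text tells. Shifts and turns lie within -1 to 1; 1 stands for 200 mm of shift or pi/4 rad of turn. Its arguments: {"type":"object","properties":{"rows":{"type":"array","items":{"type":"array","items":{"type":"number","minimum":-1,"maximum":1}}},"hand":{"type":"number"},"force":{"type":"number"}},"required":["rows"]}

```bash
mkdir -p pics
cat > h.py <<'E'
import numpy as np, cv2
from workcell import readout, optics, workorder
def grab(name, fn=None):
    ci=optics.camera_info(name); im=np.array(optics.grab_frame(name))
    if fn: cv2.imwrite('pics/'+fn,im)
    return im,ci
def ray(ci,uv):
    M=np.array(ci['mtx']);V=np.array(ci['view']);k=ci['k1']
    uv=np.atleast_2d(np.array(uv,float))
    d=np.c_[(uv[:,0]-M[0,2])/M[0,0],(uv[:,1]-M[1,2])/M[1,1]]
    s=d.copy()
    for _ in range(20): s=d/(1+k*(s**2).sum(1,keepdims=True))
    R=V[:3,:3];o=-R.T@V[:3,3]
    return o,np.c_[s,np.ones(len(s))]@R
def plane(ci,uv,z):
    o,d=ray(ci,uv); return (o+d*((z-o[2])/d[:,2])[:,None])
def proj(ci,P):
    M=np.array(ci['mtx']);V=np.array(ci['view']);k=ci['k1']
    P=np.atleast_2d(np.array(P,float)); c=P@V[:3,:3].T+V[:3,3]; s=c[:,:2]/c[:,2:]
    s=s*(1+k*(s**2).sum(1,keepdims=True)); return s*[M[0,0],M[1,1]]+[M[0,2],M[1,2]]
E
python3 - <<'E'
from h import *
np.set_printoptions(precision=3,suppress=True)
print(readout.get_state())
for n in ['scene','side','wrist']:
    im,ci=grab(n,n+'0.png'); V=np.array(ci['view']); print(n,ci['mtx'],ci['k1'],-V[:3,:3].T@V[:3,3],V[:3,:3])
a=cv2.imread('pics/scene0.png');cv2.imwrite('pics/s0.png',cv2.resize(a,(800,600)))
a=cv2.imread('pics/side0.png');cv2.imwrite('pics/d0.png',cv2.resize(a,(800,600)))
E
```

```text
{'time_s': 0.0, 'joints': array([-0.07 ,  0.053,  1.402, -0.   ,  1.689, -0.07 ]), 'dq': array([ 0.001, -0.001, -0.001, -0.   , -0.   , -0.001]), 'effort': array([  0.001, -38.167, -36.018,   0.   ,   0.006,  -0.   ]), 'tool_pos': array([524.696,   0.037, 241.458]), 'ee_rot': array([-0.001,  0.707,  0.707, -0.001]), 'contact_force': array([-0.894, -1.103,  0.613]), 'moment': array([ 0.01 , -0.012, -0.011]), 'grasp_force': 0.0, 'opening': 0.995392987523898}
scene [[421.944   0.    255.841]
 [  0.    421.944 192.887]
 [  0.      0.      1.   ]] -0.13344697647413367 [-412.333 -410.979  587.753] [[ 0.47  -0.882  0.026]
 [-0.395 -0.237 -0.888]
 [ 0.789  0.407 -0.46 ]]
side [[460.18    0.    250.656]
 [  0.    460.18  194.146]
 [  0.      0.      1.   ]] -0.13873432163085309 [ -25.443 1094.523  525.101] [[-0.881 -0.473  0.026]
 [-0.2    0.323 -0.925]
 [ 0.429 -0.82  -0.379]]
wrist [[304.69    0.    250.686]
 [  0.    304.69  190.323]
 [  0.      0.      1.   ]] -0.030355129880947688 [525.435  65.641 373.667] [[ 1.    -0.002 -0.001]
 [-0.002 -0.965  0.262]
 [-0.002 -0.262 -0.965]]
```

View pics/s0.png

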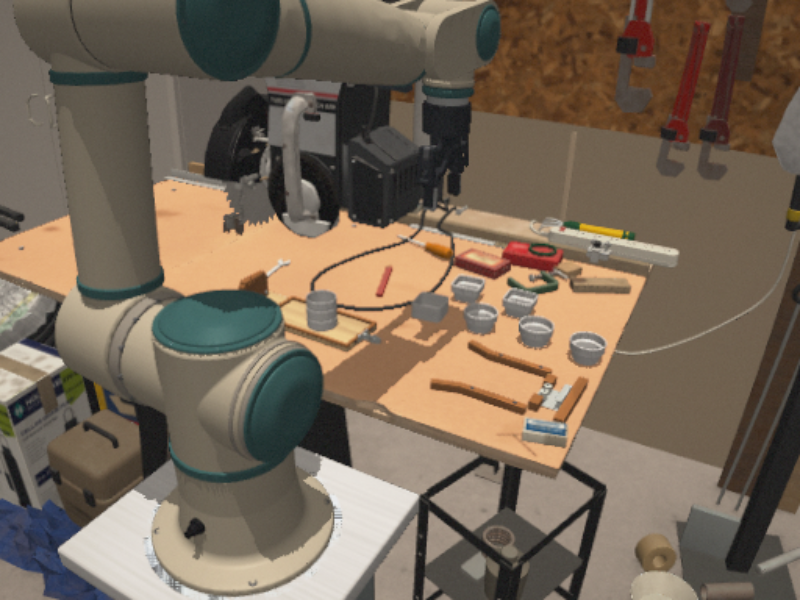

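View pics/d0.png

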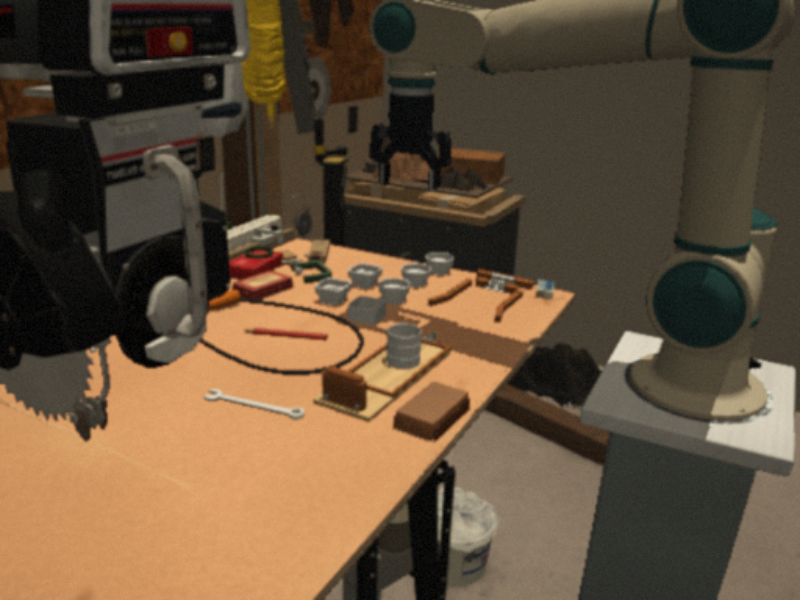

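Run:
```python
from h import *
a=cv2.imread('pics/wrist0.png');cv2.imwrite('pics/w0.png',cv2.resize(a,(800,600)))
```

```text
(no output)
```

View pics/w0.png

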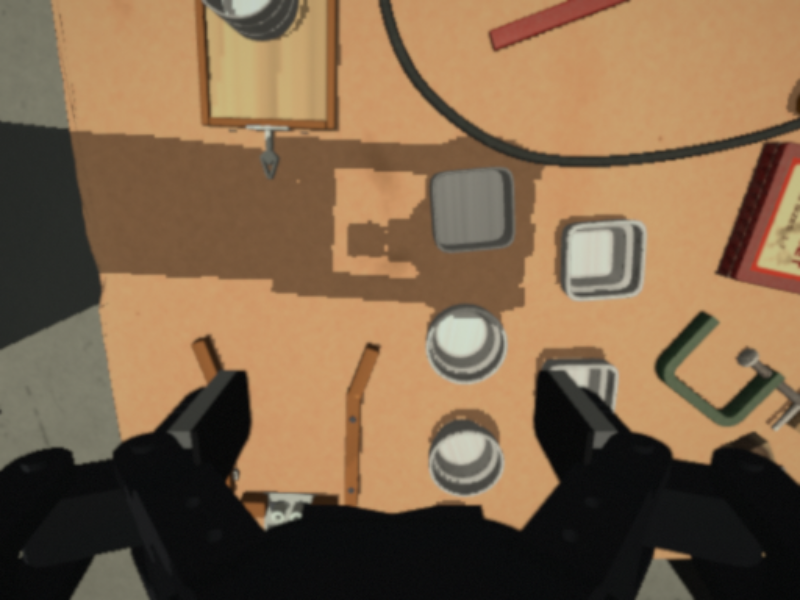

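Run:
```python
from h import *
np.set_printoptions(precision=1,suppress=True)
im=cv2.imread('pics/wrist0.png'); ci=optics.camera_info('wrist')
s=.64
pts={'dish':(472,208,30),'sq0':(604,259,36),'sq1':(579,392,36),'r0':(466,342,36),'r1':(466,456,36),
'nose':(269,176,5),'trayL':(204,123,15),'trayR':(335,127,15),'trayLb':(203,20,15),'trayRb':(335,20,15),'gL':(193,345,14),'gR':(373,347,14),'gR2':(352,395,14),'gR3':(350,500,14),'gL2':(213,378,14),'sqcorners':(572,227,36),'s2':(643,223,36),'s3':(640,294,36),'s4':(570,297,36),'stop':(262,494,14),'catch':(288,495,10)}
for k,v in pts.items(): print(k,plane(ci,[(v[0]*s,v[1]*s)],v[2])[0])
cs=optics.camera_info('scene'); cd=optics.camera_info('side')
for k,v in {'r2':(587,340,36),'r1':(536,324,36),'r0':(481,311,36),'sq1':(520,296,36),'sq0':(468,283,36),'carton':(545,427,18),'stopc':(545,400,14),'gR':(572,395,14),'can':(321,297,65),'blk':(255,282,32)}.items(): print('scene',k,plane(cs,[(v[0]*s,v[1]*s)],v[2])[0])
for k,v in {'can':(404,330,65),'handTop':(344,375,60),'hl':(322,376,60),'hr':(366,380,60),'r2':(439,257,36),'r1':(416,269,36),'r0':(394,286,36),'wr1':(212,396,5),'wr2':(297,411,5),'blk1':(396,408,32),'blk2':(440,382,32),'blk3':(470,394,32),'blk4':(430,430,32)}.items(): print('side',k,plane(cd,[(v[0]*s,v[1]*s)],v[2])[0])
```

```text
dish [582.2  38.4  30. ]
sq0 [678.5   2.6  36. ]
sq1 [ 671.1 -102.7   36. ]
r0 [580.9 -60.9  36. ]
r1 [ 584.9 -159.4   36. ]
nose [432.5  60.6   5. ]
trayL [390.6  98.1  15. ]
trayR [484.5  94.6  15. ]
trayLb [396.2 165.1  15. ]
trayRb [486.6 164.1  15. ]
gL [363.8 -71.6  14. ]
gR [509.7 -73.3  14. ]
gR2 [ 491.7 -115.8   14. ]
gR3 [ 487.3 -218.9   14. ]
gL2 [ 377.2 -100.6   14. ]
sqcorners [653.   25.7  36. ]
s2 [703.7  28.6  36. ]
s3 [708.5 -23.6  36. ]
s4 [656.4 -25.8  36. ]
stop [ 409.1 -212.9   14. ]
catch [ 431.2 -216.9   10. ]
scene r2 [ 572.2 -258.7   36. ]
scene r1 [ 581.2 -166.1   36. ]
scene r0 [576.5 -65.   36. ]
scene sq1 [ 670.4 -106.4   36. ]
scene sq0 [671.2  -0.1  36. ]
scene carton [ 333.2 -261.    18. ]
scene stopc [ 401.6 -240.5   14. ]
scene gR [ 434.6 -273.1   14. ]
scene can [429.  176.8  65. ]
scene blk [469.3 359.   32. ]
side can [427.8 184.9  65. ]
side handTop [434.4 350.9  60. ]
side hl [458.6 369.   60. ]
side hr [401.4 347.7  60. ]
side r2 [ 566.2 -248.5   36. ]
side r1 [ 573.7 -152.7   36. ]
side r0 [566.1 -43.   36. ]
side wr1 [617.7 417.8   5. ]
side wr2 [488.7 387.9   5. ]
side blk1 [353.3 350.1  32. ]
side blk2 [333.  253.4  32. ]
side blk3 [282.  263.9  32. ]
side blk4 [290.3 376.5  32. ]
```

{"fn": "step_arm", "kwargs": {
  "rows": [
    [0.2,-0.1,0],
    [0.4,-0.2,0],
    [0.6,-0.3,0],
    [0.8,-0.4,0],
    [0.9,-0.475,0],
    [0.9,-0.475,0],
    [0.9,-0.475,0],
    [0.9,-0.475,0]
  ],
  "hand": 0
}}

```text
schema error: expected 4 numbers
```

{"fn": "step_arm", "kwargs": {
  "rows": [
    [0.2,-0.1,0,0],
    [0.4,-0.2,0,0],
    [0.6,-0.3,0,0],
    [0.8,-0.4,0,0],
    [0.9,-0.475,0,0],
    [0.9,-0.475,0,0],
    [0.9,-0.475,0,0],
    [0.9,-0.475,0,0]
  ],
  "hand": 0
}}

```text
time_s: 0.95
tool_pos: [430.5, 179.3, 242.1]
ee_rot: [0.0, 0.707, 0.707, -0.0]
contact_force: [0.1, 0.3, -0.0]
opening: 1.0
grasp_force: 0.0
```

Run:
```python
from h import *
print(readout.get_state()['tool_pos'])
im,ci=grab('wrist','w1.png'); cv2.imwrite('pics/w1b.png',cv2.resize(im,(800,600)))
```

```text
[430.45754377 179.25504783 242.11559073]
```

View pics/w1b.png

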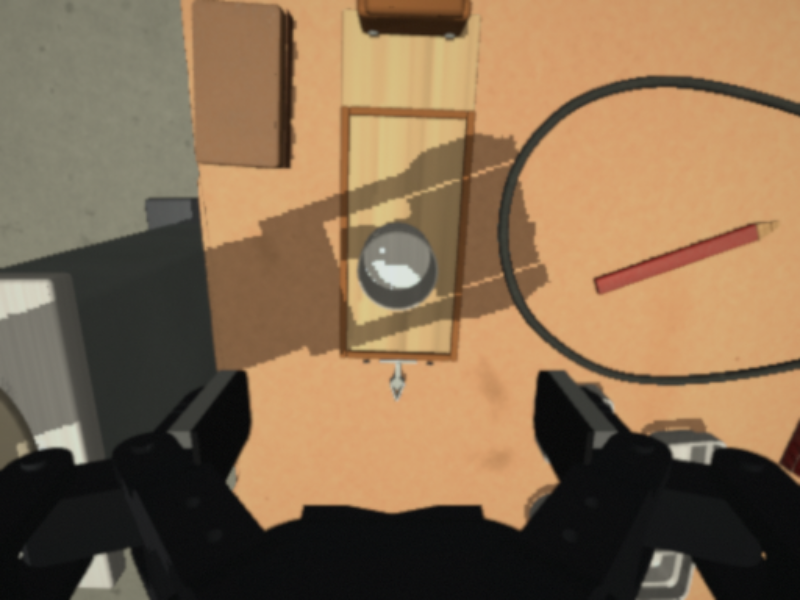

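Run:
```python
from h import *
np.set_printoptions(precision=1,suppress=True)
ci=optics.camera_info('wrist');s=.64
for k,v in {'A':(342,108,15),'B':(473,112,15),'C':(457,359,15),'D':(340,354,15),'nose':(397,399,5),'can':(397.5,265,65),'hl':(360,14,60),'hr':(469,14,60),'bl':(343,10,5),'br':(479,14,5),'pen':(596,285,5),'blk':(283,165,32)}.items(): print(k,plane(ci,[(v[0]*s,v[1]*s)],v[2])[0])
```

```text
A [396.  286.5  15. ]
B [489.  283.6  15. ]
C [483.5  95.3  15. ]
D [388.8 100.   15. ]
nose [434.9  54.6   5. ]
can [434.7 183.   65. ]
hl [412.5 334.1  60. ]
hr [477.4 334.   60. ]
bl [397.5 352.4   5. ]
br [492.5 349.6   5. ]
pen [594.7 154.3   5. ]
blk [355.5 247.5  32. ]
```

{"fn": "step_arm", "kwargs": {
  "rows": [
    [0.015,0.0235,0.2,0],
    [0.015,0.0235,0.4,0],
    [0.015,0.0235,0.6,0],
    [0.015,0.0235,0.75,0],
    [0.015,0.0235,0.88,0],
    [0.015,0.0235,0.96,0],
    [0.015,0.0235,0.96,0],
    [0.015,0.0235,0.96,0]
  ]
}}

```text
time_s: 1.8
tool_pos: [435.3, 182.5, 50.7]
ee_rot: [0.0, 0.708, 0.707, 0.0]
contact_force: [0.4, 0.6, -0.2]
opening: 1.0
grasp_force: 0.0
```

{"fn": "step_arm", "kwargs": {
  "rows": [
    [0,0,0,0],
    [0,0,0,0],
    [0,0,0,0],
    [0,0,0,0],
    [0,0,0,0],
    [0,0,0,0],
    [0,0,0,0],
    [0,0,0,0]
  ],
  "hand": 1,
  "force": 40
}}

```text
time_s: 2.6
tool_pos: [435.7, 183.2, 51.9]
ee_rot: [0.001, 0.707, 0.707, 0.001]
contact_force: [-0.8, -1.1, 5.7]
opening: 0.623
grasp_force: 42.5
```

{"fn": "step_arm", "kwargs": {
  "rows": [
    [0,0,-0.05,0],
    [0,0,-0.15,0],
    [0,0,-0.3,0],
    [0.1,0,-0.35,0],
    [0.25,0,-0.4,0],
    [0.45,0,-0.4,0],
    [0.65,0,-0.4,0],
    [0.8,0,-0.4,0]
  ]
}}

```text
time_s: 3.4
tool_pos: [434.4, 345.2, 131.1]
ee_rot: [-0.0, 0.707, 0.707, 0.001]
contact_force: [0.1, 0.2, -0.2]
opening: 0.625
grasp_force: 42.2
```

{"fn": "step_arm", "kwargs": {
  "rows": [
    [0.2,-0.02,0,0],
    [0.4,-0.05,0,0],
    [0.535,-0.05,0.1,0],
    [0.535,-0.05,0.25,0],
    [0.535,-0.05,0.35,0],
    [0.535,-0.05,0.41,0],
    [0.535,-0.05,0.43,0],
    [0.535,-0.05,0.44,0]
  ]
}}

```text
time_s: 4.2
tool_pos: [425.1, 450.2, 43.1]
ee_rot: [0.0, 0.707, 0.707, 0.001]
contact_force: [-1.0, -0.0, -0.7]
opening: 0.623
grasp_force: 42.3
```

{"fn": "step_arm", "kwargs": {
  "rows": [
    [0,0,0.005,0],
    [0,0,0.005,0],
    [0,0,0.005,0],
    [0,0,0.005,0],
    [0,0,0.005,0],
    [0,0,0.005,0],
    [0,0,0.005,0],
    [0,0,0.005,0]
  ]
}}

```text
time_s: 5.0
tool_pos: [425.3, 450.4, 42.9]
ee_rot: [0.0, 0.707, 0.707, 0.001]
contact_force: [-0.5, -2.1, 5.4]
opening: 0.625
grasp_force: 42.8
```

{"fn": "step_arm", "kwargs": {
  "rows": [
    [0,0,0,0],
    [0,0,0,0],
    [0,0,0,0],
    [0,0,-0.1,0],
    [0,0,-0.3,0],
    [0,0,-0.5,0],
    [0,0,-0.75,0],
    [0,0,-1,0]
  ],
  "hand": 0
}}

```text
time_s: 5.8
tool_pos: [424.3, 449.7, 242.7]
ee_rot: [0.0, 0.707, 0.707, -0.0]
contact_force: [1.3, -0.4, 0.5]
opening: 1.0
grasp_force: 0.0
```

{"fn": "step_arm", "kwargs": {
  "rows": [
    [-0.2,0,0,0],
    [-0.4,0,0,0],
    [-0.6,0,0,0],
    [-0.8,0,0,0],
    [-1,0,0,0],
    [-1,0,0,0],
    [-1,0,0,0],
    [-1,0,0,0]
  ]
}}

```text
time_s: 6.6
tool_pos: [424.7, 250.7, 241.3]
ee_rot: [-0.0, 0.707, 0.707, 0.0]
contact_force: [0.4, -0.5, -0.4]
opening: 0.999
grasp_force: 0.0
```

{"fn": "step_arm", "kwargs": {
  "rows": [
    [-0.15,0.15,0,0],
    [-0.3,0.3,0,0],
    [-0.45,0.45,0,0],
    [-0.6,0.6,0,0],
    [-0.8,0.8,0,0],
    [-1,1,0,0],
    [-1,1,0,0],
    [-1,1,0,0]
  ]
}}

```text
time_s: 7.4
tool_pos: [625.8, 49.5, 239.6]
ee_rot: [-0.001, 0.708, 0.707, -0.001]
contact_force: [-0.5, 0.3, 0.5]
opening: 0.995
grasp_force: 0.0
```

{"fn": "step_arm", "kwargs": {
  "rows": [
    [-0.1,0.1,0,0],
    [-0.25,0.25,0,0],
    [-0.4,0.25,0,0],
    [-0.4,0.25,0,0],
    [-0.4,0.25,0,0],
    [-0.4,0.25,0,0],
    [-0.4,0.25,0,0],
    [-0.4,0.25,0,0]
  ]
}}

```text
time_s: 8.2
tool_pos: [674.6, -28.8, 241.7]
ee_rot: [0.0, 0.707, 0.708, 0.0]
contact_force: [-0.4, 0.9, -0.5]
opening: 0.999
grasp_force: 0.0
```

Run:
```python
from h import *
print(readout.get_state()['tool_pos'])
im,ci=grab('wrist','w2.png'); cv2.imwrite('pics/w2b.png',cv2.resize(im,(800,600)))
```

```text
[674.59246589 -28.75853997 241.73286176]
```

View pics/w2b.png

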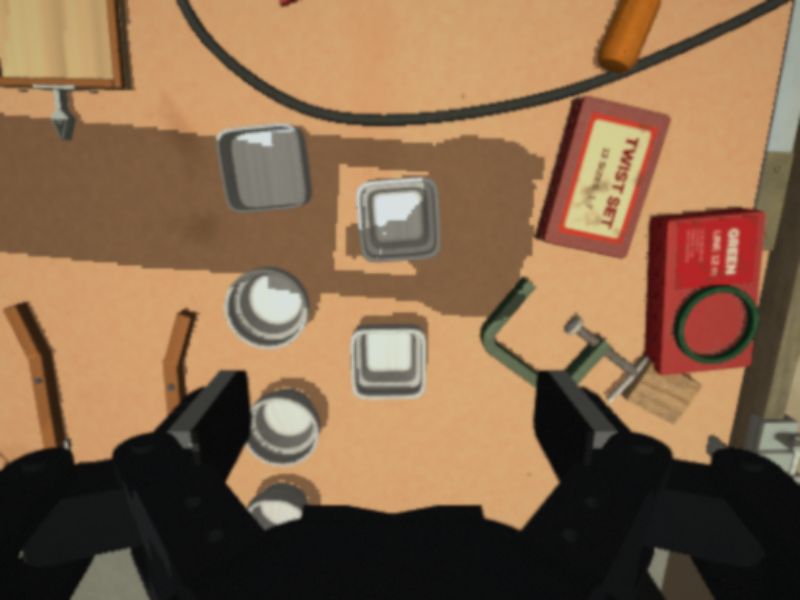

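Run:
```python
from h import *
np.set_printoptions(precision=1,suppress=True)
ci=optics.camera_info('wrist');s=.64
for k,v in {'sq0':(399.5,219,36),'a':(358,182,36),'b':(437,177,36),'c':(440,257,36),'d':(365,262,36),'sq1':(388.5,362,36),'sa':(352,327,36),'sb':(425,326,36),'sc':(425,397,36),'sd':(352,398,36),'r0':(268,307,36),'r1':(284,426,36),'r2':(277,520,36),'dish':(264,168,30),'clamp':(481,335,20)}.items(): print(k,plane(ci,[(v[0]*s,v[1]*s)],v[2])[0])
```

```text
sq0 [680.6   2.2  36. ]
a [651.8  27.6  36. ]
b [706.4  30.9  36. ]
c [709.8 -25.   36. ]
d [655.8 -28.6  36. ]
sq1 [ 672.6 -106.1   36. ]
sa [645.3 -77.9  36. ]
sb [699.9 -77.2  36. ]
sc [ 701.  -135.6   36. ]
sd [ 644.  -136.4   36. ]
r0 [583.4 -62.3  36. ]
r1 [ 589.2 -161.1   36. ]
r2 [ 577.4 -251.    36. ]
dish [585.8  37.2  30. ]
clamp [745.4 -90.1  20. ]
```

{"fn": "step_arm", "kwargs": {
  "rows": [
    [0.16,0.028,0.1,-0.078],
    [0.16,0.028,0.3,-0.078],
    [0.16,0.028,0.5,-0.078],
    [0.16,0.028,0.7,-0.078],
    [0.16,0.028,0.8,-0.078],
    [0.16,0.028,0.8,-0.078],
    [0.16,0.028,0.8,-0.078],
    [0.16,0.028,0.8,-0.078]
  ],
  "hand": 0.1
}}

```text
time_s: 9.05
tool_pos: [681.6, 2.1, 84.2]
ee_rot: [0.002, 0.685, 0.728, 0.001]
contact_force: [1.1, 0.0, -0.1]
opening: 0.9
grasp_force: 0.0
```

{"fn": "step_arm", "kwargs": {
  "rows": [
    [0,0,0.1,0],
    [0,0,0.2,0],
    [0,0,0.26,0],
    [0,0,0.265,0],
    [0,0,0.265,0],
    [0,0,0.265,0],
    [0,0,0.265,0],
    [0,0,0.265,0]
  ]
}}

```text
time_s: 9.85
tool_pos: [680.7, 2.0, 29.2]
ee_rot: [0.001, 0.685, 0.728, 0.0]
contact_force: [0.4, 0.7, 0.3]
opening: 0.901
grasp_force: 0.0
```

Run:
```python
from h import *
print(readout.get_state())
im,ci=grab('wrist','w3.png'); cv2.imwrite('pics/w3b.png',cv2.resize(im,(800,600)))
im,c2=grab('side','d3.png'); c2=optics.camera_info('side')
p=proj(c2,[[680,2,36]])[0].astype(int);print(p)
```

```text
{'time_s': 9.85, 'joints': array([-5.12722015e-02,  6.35904534e-01,  1.11146717e+00, -1.33998075e-05,
        1.39282507e+00, -1.12551615e-01]), 'dq': array([-1.78114084e-03,  4.51912890e-03,  3.53123390e-03, -1.61776755e-03,
       -7.77231264e-05, -7.16615173e-06]), 'effort': array([-2.22363037e-04, -5.77224791e+01, -3.35939741e+01,  1.20228201e-06,
       -3.56336510e-03, -3.15534965e-05]), 'tool_pos': array([680.73971289,   2.01135829,  29.21445247]), 'ee_rot': array([5.36509322e-04, 6.85111712e-01, 7.28437681e-01, 4.46454351e-04]), 'contact_force': array([0.38509642, 0.6950935 , 0.30767688]), 'moment': array([-0.01708904, -0.01208991, -0.03344423]), 'grasp_force': 0.0, 'opening': 0.9012659090807452}
[211 180]
```

View pics/w3b.png

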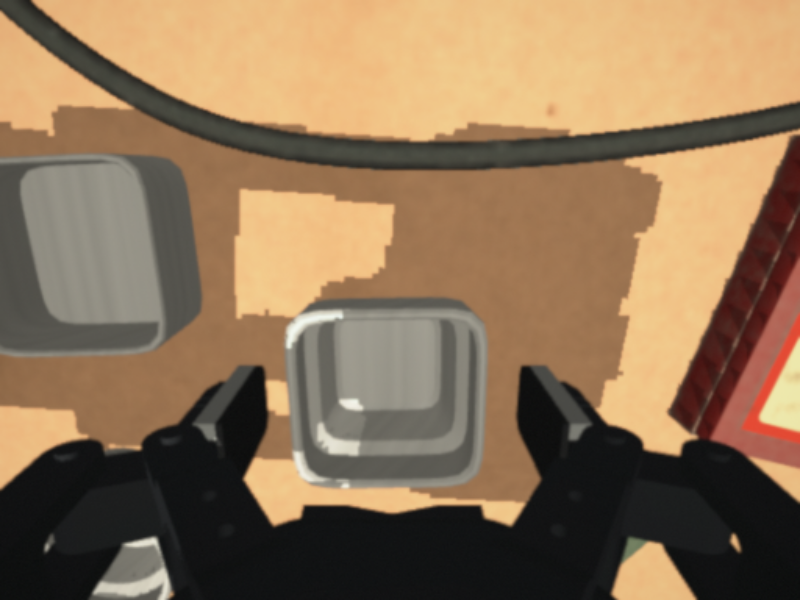

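{"fn": "step_arm", "kwargs": {
  "rows": [
    [0,0,0,0],
    [0,0,0,0],
    [0,0,0,0],
    [0,0,0,0],
    [0,0,0,0],
    [0,0,0,0],
    [0,0,0,0],
    [0,0,0,0]
  ],
  "hand": 1,
  "force": 40
}}

```text
time_s: 10.75
tool_pos: [680.6, 2.0, 28.7]
ee_rot: [0.0, 0.685, 0.728, 0.0]
contact_force: [0.3, 0.7, 3.7]
opening: 0.659
grasp_force: 43.6
```

{"fn": "step_arm", "kwargs": {
  "rows": [
    [0,0,-0.05,0],
    [0,0,-0.15,0],
    [0,0,-0.3,0],
    [0,0,-0.45,0.02],
    [0,0,-0.6,0.04],
    [0,0,-0.6,0.078],
    [0,0,-0.6,0.078],
    [0,0,-0.6,0.078]
  ]
}}

```text
time_s: 11.55
tool_pos: [679.4, 2.1, 146.2]
ee_rot: [-0.001, 0.707, 0.707, -0.001]
contact_force: [-0.3, -0.5, -0.1]
opening: 0.658
grasp_force: 43.3
```

Run:
```python
from h import *
print(readout.get_state()['tool_pos'])
im,ci=grab('wrist','w4.png'); print(plane(ci,[(268*.64,307*.64)],36))
im,ci=grab('scene','s4.png')
p=proj(ci,[[680,2,130]])[0].astype(int);print(p);c=im[max(0,p[1]-50):p[1]+70,p[0]-80:p[0]+80];cv2.imwrite('pics/s4c.png',cv2.resize(c,None,fx=4,fy=4,interpolation=2))
```

```text
[679.42846071   2.07688773 146.22474818]
[[613.612022    -3.25284487  36.        ]]
[302 151]
```

View pics/s4c.png

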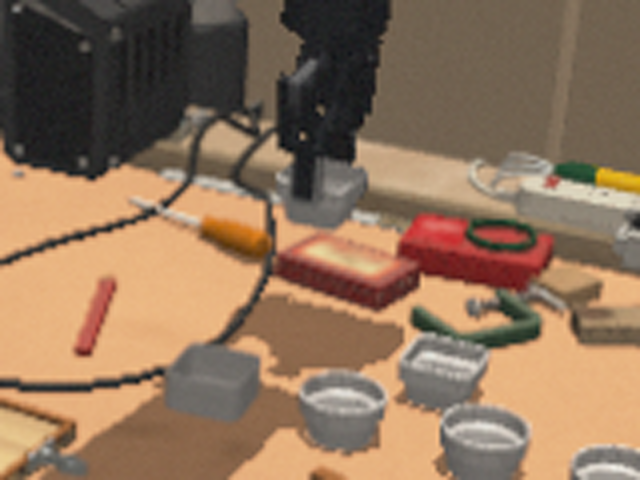

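{"fn": "step_arm", "kwargs": {
  "rows": [
    [0.03,-0.03,0,0],
    [0.1,-0.1,0,0],
    [0.25,-0.25,0,0],
    [0.4,-0.4,0,0],
    [0.55,-0.55,0,0],
    [0.7,-0.7,0,0],
    [0.85,-0.85,0,0],
    [1,-1,0,0]
  ]
}}

```text
time_s: 12.45
tool_pos: [478.2, 203.1, 147.9]
ee_rot: [-0.0, 0.707, 0.707, -0.0]
contact_force: [1.0, 1.1, 0.3]
opening: 0.664
grasp_force: 43.3
```

{"fn": "step_arm", "kwargs": {
  "rows": [
    [0.1,-0.1,0,0],
    [0.18,-0.198,0,0],
    [0.18,-0.198,0.05,0],
    [0.18,-0.198,0.15,0],
    [0.18,-0.198,0.3,0],
    [0.18,-0.198,0.4,0],
    [0.18,-0.198,0.45,0],
    [0.18,-0.198,0.45,0]
  ]
}}

```text
time_s: 13.25
tool_pos: [439.9, 237.3, 56.5]
ee_rot: [-0.001, 0.707, 0.707, -0.002]
contact_force: [0.4, -0.1, -0.2]
opening: 0.666
grasp_force: 43.3
```

Run:
```python
from h import *
print(readout.get_state()['tool_pos'])
im,ci=grab('wrist','w5.png'); cv2.imwrite('pics/w5b.png',cv2.resize(im,(800,600)))
```

```text
[439.90547069 237.26422273  56.54821675]
```

View pics/w5b.png

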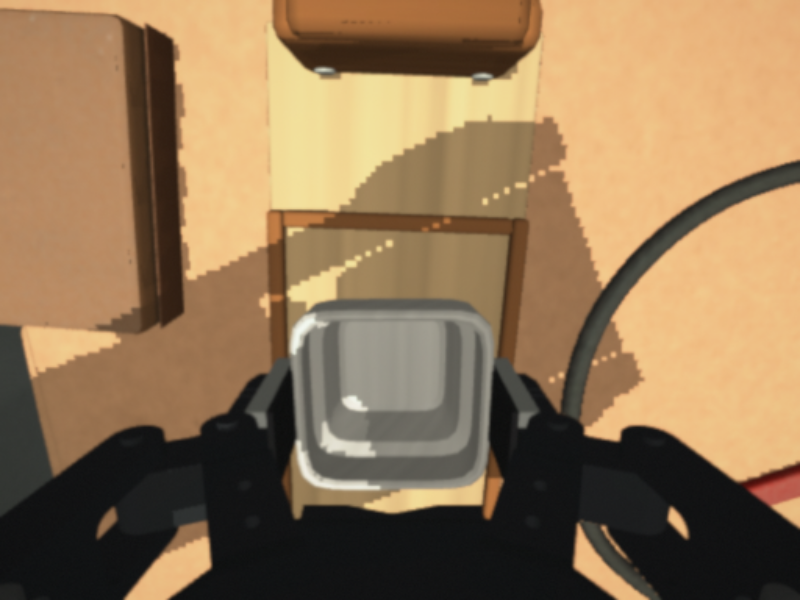

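{"fn": "step_arm", "kwargs": {
  "rows": [
    [0,0,0.03,0],
    [0,0,0.06,0],
    [0,0,0.08,0],
    [0,0,0.095,0],
    [0,0,0.102,0],
    [0,0,0.105,0],
    [0,0,0.105,0],
    [0,0,0.105,0]
  ]
}}

```text
time_s: 14.1
tool_pos: [440.8, 238.1, 37.7]
ee_rot: [0.0, 0.707, 0.707, 0.0]
contact_force: [-2.6, -1.1, 3.6]
opening: 0.66
grasp_force: 43.6
```

{"fn": "step_arm", "kwargs": {
  "rows": [
    [0,0,0,0],
    [0,0,0,0],
    [0,0,0,0],
    [0,0,-0.1,0],
    [0,0,-0.25,0],
    [0,0,-0.45,0],
    [0,0,-0.65,0],
    [0,0,-0.85,0]
  ],
  "hand": 0.1
}}

```text
time_s: 14.9
tool_pos: [440.5, 237.9, 208.8]
ee_rot: [0.0, 0.707, 0.707, 0.0]
contact_force: [0.8, 0.9, -0.3]
opening: 0.902
grasp_force: 0.0
```

Run:
```python
from h import *
np.set_printoptions(precision=1,suppress=True)
print(readout.get_state()['tool_pos'])
im,ci=grab('wrist','w6.png');
t=proj(ci,[[441,238,45]])[0];print(t); c=im[int(t[1])-60:int(t[1])+60,int(t[0])-80:int(t[0])+80];cv2.imwrite('pics/w6c.png',cv2.resize(c,None,fx=5,fy=5,interpolation=2))
```

```text
[440.5 237.9 208.8]
[250.8 176.1]
```

View pics/w6c.png

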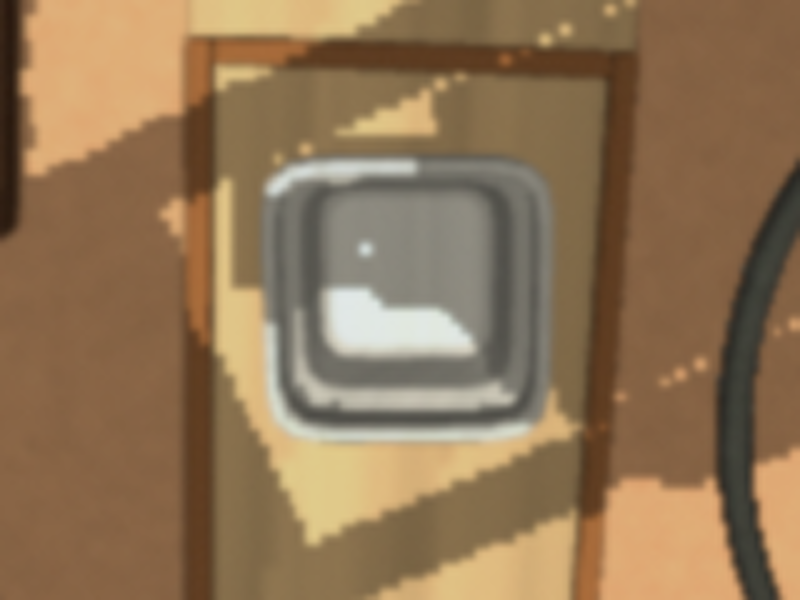

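{"fn": "step_arm", "kwargs": {
  "rows": [
    [-0.1,0.05,0,0],
    [-0.25,0.15,0,0],
    [-0.4,0.25,0,0],
    [-0.6,0.35,0,0],
    [-0.8,0.48,0,0],
    [-1,0.6,0,0],
    [-1,0.6,0,0],
    [-1,0.6,0,0]
  ]
}}

```text
time_s: 15.75
tool_pos: [560.8, 37.3, 206.6]
ee_rot: [-0.0, 0.708, 0.706, -0.0]
contact_force: [-0.5, 0.8, 0.7]
opening: 0.899
grasp_force: 0.0
```

{"fn": "step_arm", "kwargs": {
  "rows": [
    [-0.2,0.12,0,0],
    [-0.4,0.24,0,0],
    [-0.6,0.36,0,0],
    [-0.75,0.45,0,0],
    [-0.89,0.555,0,0],
    [-0.89,0.555,0,0],
    [-0.89,0.555,0,0],
    [-0.89,0.555,0,0]
  ]
}}

```text
time_s: 16.55
tool_pos: [671.6, -138.1, 207.8]
ee_rot: [0.0, 0.706, 0.708, 0.0]
contact_force: [-0.5, 0.3, 0.7]
opening: 0.901
grasp_force: 0.0
```

```bash
cat >> h.py <<'E'
def detect(im,ci,z=36,amin=1500):
    """low-saturation blobs -> world centres at height z (silhouette minAreaRect)"""
    hsv=cv2.cvtColor(im,cv2.COLOR_BGR2HSV)
    m=((hsv[...,1]<60)&(hsv[...,2]>60)).astype(np.uint8)*255
    m[int(.87*384):]=0
    m=cv2.morphologyEx(m,cv2.MORPH_CLOSE,np.ones((5,5)))
    m=cv2.morphologyEx(m,cv2.MORPH_OPEN,np.ones((5,5)))
    cs,_=cv2.findContours(m,cv2.RETR_EXTERNAL,cv2.CHAIN_APPROX_NONE)
    out=[]
    for c in cs:
        if cv2.contourArea(c)<amin: continue
        w=plane(ci,cv2.convexHull(c)[:,0,:],z)[:,:2].astype(np.float32)
        (cx,cy),(a,b),t=cv2.minAreaRect(w); 
        mn,mx=w.min(0),w.max(0); bx,by,bw,bh=cv2.boundingRect(c)
        print('ctr %.1f %.1f  size %.1f %.1f ang %.1f | bbox x %.1f-%.1f y %.1f-%.1f px %s'%(cx,cy,a,b,t,mn[0],mx[0],mn[1],mx[1],(bx,by,bw,bh)))
E
python3 - <<'E'
from h import *
print(readout.get_state()['tool_pos'])
im,ci=grab('wrist','w7.png'); detect(im,ci)
print('prev');
E
```

```text
[ 671.58101043 -138.09486496  207.7584655 ]
ctr 671.4 -296.1  size 91.6 211.8 ang 73.3 | bbox x 561.8-781.8 y -331.5--224.9 px (156, 252, 190, 82)
ctr 586.0 -166.1  size 61.2 62.4 ang 89.9 | bbox x 554.8-617.2 y -196.7--135.5 px (139, 172, 60, 57)
ctr 672.1 -107.3  size 57.0 56.4 ang 0.0 | bbox x 643.6-700.6 y -135.5--79.1 px (222, 115, 58, 58)
ctr 581.8 -63.8  size 60.4 60.9 ang 43.0 | bbox x 550.8-613.0 y -94.3--34.0 px (125, 66, 65, 66)
prev
```

{"fn": "step_arm", "kwargs": {
  "rows": [
    [0.1,0,0.1,0],
    [0.165,0,0.3,0],
    [0.165,0,0.5,0],
    [0.165,0,0.65,0],
    [0.165,0,0.78,0],
    [0.165,0,0.86,0],
    [0.165,0,0.885,0],
    [0.165,0,0.885,0]
  ]
}}

```text
time_s: 17.4
tool_pos: [671.9, -106.5, 30.9]
ee_rot: [0.0, 0.707, 0.707, 0.0]
contact_force: [-0.5, -0.1, -0.5]
opening: 0.899
grasp_force: 0.0
```

{"fn": "step_arm", "kwargs": {
  "rows": [
    [0,0,0,0],
    [0,0,0,0],
    [0,0,0,0],
    [0,0,0,0],
    [0,0,0,0],
    [0,0,0,0],
    [0,0,0,0],
    [0,0,0,0]
  ],
  "hand": 1,
  "force": 40
}}

```text
time_s: 18.2
tool_pos: [673.0, -107.2, 32.9]
ee_rot: [0.002, 0.707, 0.707, 0.001]
contact_force: [0.3, 0.6, 6.9]
opening: 0.66
grasp_force: 43.3
```

{"fn": "step_arm", "kwargs": {
  "rows": [
    [0,0,-0.05,0],
    [0,0,-0.15,0],
    [0,0,-0.3,0],
    [0,0,-0.45,0],
    [0,0,-0.6,0],
    [0,0,-0.6,0],
    [0,0,-0.6,0],
    [0,0,-0.6,0]
  ]
}}

```text
time_s: 19.0
tool_pos: [671.1, -106.9, 148.8]
ee_rot: [-0.001, 0.707, 0.707, -0.001]
contact_force: [0.1, 0.3, -1.7]
opening: 0.659
grasp_force: 42.7
```

{"fn": "step_arm", "kwargs": {
  "rows": [
    [0.05,-0.03,0,0],
    [0.15,-0.1,0,0],
    [0.3,-0.2,0,0],
    [0.45,-0.3,0,0],
    [0.6,-0.4,0,0],
    [0.8,-0.5,0,0],
    [0.9,-0.6,0,0],
    [0.9,-0.6,0,0]
  ]
}}

```text
time_s: 19.8
tool_pos: [549.0, 76.1, 149.4]
ee_rot: [-0.001, 0.706, 0.709, -0.001]
contact_force: [0.3, 0.8, -0.1]
opening: 0.664
grasp_force: 42.7
```

Run:
```python
from h import *
im,ci=grab('wrist','w8.png'); detect(im,ci,45)
```

```text
ctr 549.6 13.7  size 132.6 157.0 ang 86.4 | bbox x 470.8-628.2 y -56.1-78.0 px (160, 190, 183, 141)
```

{"fn": "step_arm", "kwargs": {
  "rows": [
    [0.05,-0.08,0,0],
    [0.15,-0.2,0,0],
    [0.25,-0.35,0,0],
    [0.35,-0.5,0,0],
    [0.385,-0.555,0,0],
    [0.385,-0.555,0,0],
    [0.385,-0.555,0,0],
    [0.385,-0.555,0,0]
  ]
}}

```text
time_s: 20.65
tool_pos: [441.6, 149.3, 150.2]
ee_rot: [0.0, 0.708, 0.707, -0.0]
contact_force: [-0.6, -0.5, -1.3]
opening: 0.66
grasp_force: 42.8
```

Run:
```python
from h import *
print(readout.get_state()['tool_pos'])
im,ci=grab('wrist','w9.png'); detect(im,ci,45,800)
```

```text
[441.61105028 149.30170484 150.21653491]
ctr 429.1 95.5  size 110.8 131.9 ang 89.8 | bbox x 363.1-495.1 y 40.1-150.9 px (160, 190, 155, 119)
ctr 441.3 237.5  size 57.2 57.5 ang 89.8 | bbox x 412.6-470.1 y 208.9-266.2 px (210, 34, 79, 83)
ctr 275.4 234.8  size 112.5 64.0 ang 88.1 | bbox x 241.5-307.6 y 179.6-291.4 px (0, 0, 77, 157)
```

{"fn": "step_arm", "kwargs": {
  "rows": [
    [0.1,0.001,0,0],
    [0.25,0.001,0,0],
    [0.38,0.001,0,0],
    [0.439,0.001,0.05,0],
    [0.439,0.001,0.15,0],
    [0.439,0.001,0.28,0],
    [0.439,0.001,0.35,0],
    [0.439,0.001,0.35,0]
  ]
}}

```text
time_s: 21.5
tool_pos: [439.8, 236.6, 77.6]
ee_rot: [-0.001, 0.707, 0.707, -0.002]
contact_force: [-0.9, 0.5, -0.1]
opening: 0.663
grasp_force: 42.8
```

{"fn": "step_arm", "kwargs": {
  "rows": [
    [0,0,0,0],
    [0,0,0.02,0],
    [0,0,0.04,0],
    [0,0,0.06,0],
    [0,0,0.08,0],
    [0,0,0.1,0],
    [0,0,0.12,0],
    [0,0,0.12,0]
  ]
}}

```text
time_s: 22.3
tool_pos: [441.2, 238.0, 57.8]
ee_rot: [0.0, 0.707, 0.707, 0.0]
contact_force: [-5.6, -2.6, 10.6]
opening: 0.655
grasp_force: 44.1
```

{"fn": "step_arm", "kwargs": {
  "rows": [
    [0,0,0,0],
    [0,0,0,0],
    [0,0,0,0],
    [0,0,-0.1,0],
    [0,0,-0.25,0],
    [0,0,-0.4,0],
    [0,0,-0.55,0],
    [0,0,-0.75,0]
  ],
  "hand": 0.1
}}

```text
time_s: 23.1
tool_pos: [440.2, 237.5, 206.0]
ee_rot: [-0.001, 0.707, 0.707, -0.001]
contact_force: [0.1, 0.9, -0.3]
opening: 0.901
grasp_force: 0.0
```

Run:
```python
from h import *
im,ci=grab('wrist','w10.png'); detect(im,ci,61,800)
im,ci=grab('side','d10.png')
p=proj(ci,[[441,238,40]])[0].astype(int);c=im[p[1]-45:p[1]+45,p[0]-60:p[0]+60];cv2.imwrite('pics/d10c.png',cv2.resize(c,None,fx=6,fy=6,interpolation=2))
```

```text
ctr 199.8 140.8  size 111.4 42.8 ang 76.7 | bbox x 166.1-220.0 y 91.5-194.5 px (0, 223, 41, 89)
ctr 441.6 238.9  size 59.3 57.2 ang 89.9 | bbox x 413.0-470.2 y 209.2-268.6 px (222, 147, 62, 63)
ctr 541.8 382.2  size 121.8 13.0 ang 4.6 | bbox x 480.8-602.8 y 371.9-389.6 px (300, 0, 148, 23)
ctr 437.4 378.6  size 19.5 42.4 ang 89.8 | bbox x 416.2-458.6 y 368.8-388.4 px (221, 0, 53, 27)
ctr 265.1 302.6  size 188.9 101.1 ang 78.3 | bbox x 196.4-309.9 y 220.3-392.1 px (0, 0, 108, 199)
```

View pics/d10c.png

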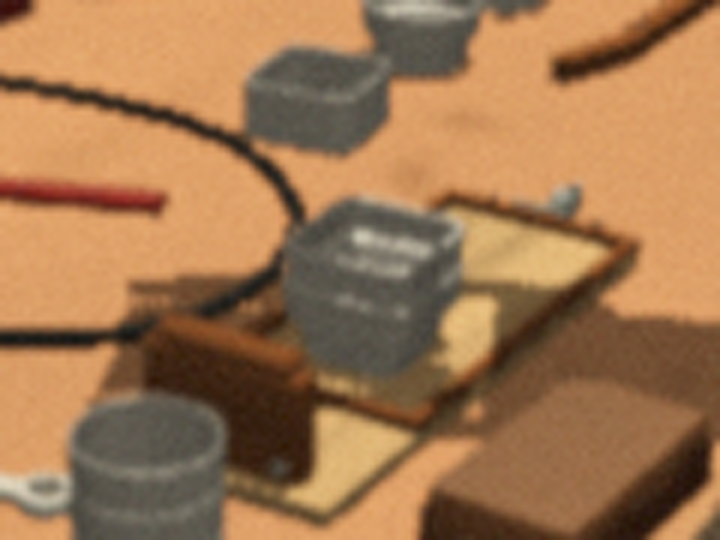

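{"fn": "step_arm", "kwargs": {
  "rows": [
    [-0.1,0.05,0,0],
    [-0.25,0.1,0,0],
    [-0.4,0.15,0,0],
    [-0.6,0.25,0,0],
    [-0.8,0.33,0,0],
    [-1,0.4,0,0],
    [-1,0.4,0,0],
    [-1,0.4,0,0]
  ]
}}

```text
time_s: 24.0
tool_pos: [520.8, 37.1, 205.4]
ee_rot: [-0.001, 0.708, 0.706, -0.0]
contact_force: [0.7, 0.1, 0.5]
opening: 0.9
grasp_force: 0.0
```

{"fn": "step_arm", "kwargs": {
  "rows": [
    [-0.2,0.08,0,0],
    [-0.4,0.16,0,0],
    [-0.6,0.24,0,0],
    [-0.74,0.304,0,0],
    [-0.74,0.304,0,0],
    [-0.74,0.304,0,0],
    [-0.74,0.304,0,0],
    [-0.74,0.304,0,0]
  ]
}}

```text
time_s: 24.8
tool_pos: [581.6, -108.6, 206.5]
ee_rot: [0.0, 0.706, 0.708, 0.0]
contact_force: [0.4, -0.2, -0.5]
opening: 0.9
grasp_force: 0.0
```

Run:
```python
from h import *
print(readout.get_state()['tool_pos'])
im,ci=grab('wrist','w11.png'); detect(im,ci)
```

```text
[ 581.59618868 -108.62047823  206.50924205]
ctr 583.3 -258.4  size 75.1 204.8 ang 86.4 | bbox x 479.3-684.4 y -301.0--220.4 px (163, 273, 176, 61)
ctr 585.5 -165.7  size 62.7 59.9 ang 90.0 | bbox x 555.6-615.5 y -197.1--134.4 px (226, 199, 57, 56)
ctr 581.3 -64.2  size 60.8 60.7 ang 0.0 | bbox x 550.9-611.7 y -94.6--33.8 px (219, 98, 63, 64)
ctr 583.5 27.0  size 58.0 46.8 ang 0.0 | bbox x 554.5-612.5 y 3.6-50.4 px (220, 0, 65, 57)
```

{"fn": "step_arm", "kwargs": {
  "rows": [
    [0.1,-0.003,0.1,0],
    [0.229,-0.003,0.3,0],
    [0.229,-0.003,0.5,0],
    [0.229,-0.003,0.65,0],
    [0.229,-0.003,0.78,0],
    [0.229,-0.003,0.86,0],
    [0.229,-0.003,0.885,0],
    [0.229,-0.003,0.885,0]
  ]
}}

```text
time_s: 25.65
tool_pos: [581.2, -64.2, 29.6]
ee_rot: [0.0, 0.707, 0.707, 0.0]
contact_force: [0.5, -0.4, 0.8]
opening: 0.899
grasp_force: 0.0
```

{"fn": "step_arm", "kwargs": {
  "rows": [
    [0,0,0,0],
    [0,0,0,0],
    [0,0,0,0],
    [0,0,0,0],
    [0,0,0,0],
    [0,0,0,0],
    [0,0,0,0],
    [0,0,0,0]
  ],
  "hand": 1,
  "force": 40
}}

```text
time_s: 26.45
tool_pos: [582.4, -64.6, 31.6]
ee_rot: [0.002, 0.707, 0.707, 0.001]
contact_force: [-1.0, 0.3, 6.3]
opening: 0.719
grasp_force: 43.6
```

{"fn": "step_arm", "kwargs": {
  "rows": [
    [0,0,-0.05,0],
    [0,0,-0.15,0],
    [0,0,-0.3,0],
    [0,0,-0.45,0],
    [0,0,-0.6,0],
    [0,0,-0.6,0],
    [0,0,-0.6,0],
    [0,0,-0.6,0]
  ]
}}

```text
time_s: 27.25
tool_pos: [580.5, -64.3, 148.1]
ee_rot: [-0.001, 0.707, 0.707, -0.001]
contact_force: [0.4, 0.4, -1.3]
opening: 0.715
grasp_force: 43.5
```

{"fn": "step_arm", "kwargs": {
  "rows": [
    [0.05,-0.03,0,0],
    [0.15,-0.1,0,0],
    [0.3,-0.2,0,0],
    [0.45,-0.3,0,0],
    [0.6,-0.4,0,0],
    [0.75,-0.5,0,0],
    [0.9,-0.6,0,0],
    [0.9,-0.6,0,0]
  ]
}}

```text
time_s: 28.05
tool_pos: [458.4, 118.7, 148.4]
ee_rot: [-0.001, 0.706, 0.709, -0.001]
contact_force: [1.1, -0.1, -0.8]
opening: 0.719
grasp_force: 43.6
```

{"fn": "step_arm", "kwargs": {
  "rows": [
    [0.08,-0.06,0,0],
    [0.1425,-0.1185,0.02,0],
    [0.1425,-0.1185,0.1,0],
    [0.1425,-0.1185,0.22,0],
    [0.1425,-0.1185,0.35,0],
    [0.1425,-0.1185,0.44,0],
    [0.1425,-0.1185,0.48,0],
    [0.1425,-0.1185,0.48,0]
  ]
}}

```text
time_s: 28.85
tool_pos: [436.5, 143.8, 52.0]
ee_rot: [-0.001, 0.707, 0.707, -0.001]
contact_force: [-0.2, -0.3, -0.1]
opening: 0.719
grasp_force: 43.6
```

{"fn": "step_arm", "kwargs": {
  "rows": [
    [0,0,0.02,0],
    [0,0,0.04,0],
    [0,0,0.06,0],
    [0,0,0.07,0],
    [0,0,0.075,0],
    [0,0,0.075,0],
    [0,0,0.075,0],
    [0,0,0.075,0]
  ]
}}

```text
time_s: 29.65
tool_pos: [437.8, 144.3, 40.5]
ee_rot: [0.0, 0.707, 0.707, 0.0]
contact_force: [-9.4, -2.7, 17.8]
opening: 0.721
grasp_force: 45.2
```

{"fn": "step_arm", "kwargs": {
  "rows": [
    [0,0,0,0],
    [0,0,0,0],
    [0,0,0,0],
    [0,0,-0.1,0],
    [0,0,-0.25,0],
    [0,0,-0.45,0],
    [0,0,-0.65,0],
    [0,0,-0.84,0]
  ],
  "hand": 0.1
}}

```text
time_s: 30.45
tool_pos: [437.3, 144.1, 207.9]
ee_rot: [0.0, 0.707, 0.707, 0.0]
contact_force: [0.7, 0.0, -0.8]
opening: 0.9
grasp_force: 0.0
```

Run:
```python
from h import *
print(readout.get_state()['tool_pos'])
im,ci=grab('wrist','w12.png'); detect(im,ci,45,800)
```

```text
[437.25114799 144.05035247 207.88516039]
ctr 570.3 56.7  size 61.3 57.3 ang 7.8 | bbox x 536.4-603.1 y 27.4-84.2 px (345, 232, 59, 49)
ctr 438.4 144.6  size 61.3 61.2 ang 54.8 | bbox x 408.0-468.7 y 113.2-176.0 px (221, 144, 62, 63)
ctr 441.9 238.6  size 59.8 60.7 ang 89.9 | bbox x 411.6-472.2 y 208.7-268.5 px (222, 40, 67, 70)
ctr 235.9 142.1  size 341.0 107.3 ang 77.7 | bbox x 147.3-302.4 y -13.1-304.5 px (0, 0, 109, 311)
```

{"fn": "step_arm", "kwargs": {
  "rows": [
    [-0.1,0.05,0,0],
    [-0.25,0.1,0,0],
    [-0.4,0.15,0,0],
    [-0.6,0.25,0,0],
    [-0.8,0.33,0,0],
    [-1,0.4,0,0],
    [-1,0.4,0,0],
    [-1,0.4,0,0]
  ]
}}

```text
time_s: 31.3
tool_pos: [517.3, -56.5, 205.5]
ee_rot: [-0.001, 0.708, 0.706, -0.0]
contact_force: [0.2, 1.4, -0.5]
opening: 0.902
grasp_force: 0.0
```

{"fn": "step_arm", "kwargs": {
  "rows": [
    [-0.2,0.08,0,0],
    [-0.4,0.16,0,0],
    [-0.6,0.24,0,0],
    [-0.75,0.3,0,0],
    [-0.75,0.34,0,0],
    [-0.75,0.34,0,0],
    [-0.75,0.34,0,0],
    [-0.75,0.34,0,0]
  ]
}}

```text
time_s: 32.1
tool_pos: [585.3, -204.4, 206.6]
ee_rot: [0.0, 0.706, 0.708, 0.0]
contact_force: [0.3, 0.3, 0.2]
opening: 0.898
grasp_force: 0.0
```

Run:
```python
from h import *
print(readout.get_state()['tool_pos'])
im,ci=grab('wrist','w13.png'); detect(im,ci)
```

```text
[ 585.3454428  -204.38561084  206.60914954]
ctr 599.7 -313.0  size 150.7 211.2 ang 73.0 | bbox x 480.1-695.1 y -396.9--228.0 px (159, 197, 187, 137)
ctr 355.6 -313.9  size 171.2 124.0 ang 51.6 | bbox x 287.8-455.3 y -369.4--222.6 px (0, 192, 132, 120)
ctr 441.4 -235.9  size 47.3 52.8 ang 86.8 | bbox x 413.8-468.0 y -259.2--211.9 px (90, 182, 49, 44)
ctr 585.5 -167.2  size 60.5 60.3 ang 90.0 | bbox x 555.4-615.7 y -197.5--137.0 px (220, 106, 62, 63)
```

{"fn": "step_arm", "kwargs": {
  "rows": [
    [0.1,0,0.1,0],
    [0.1925,0,0.3,0],
    [0.1925,0,0.5,0],
    [0.1925,0,0.65,0],
    [0.1925,0,0.78,0],
    [0.1925,0,0.86,0],
    [0.1925,0,0.885,0],
    [0.1925,0,0.885,0]
  ]
}}

```text
time_s: 32.95
tool_pos: [585.5, -167.2, 29.6]
ee_rot: [0.0, 0.707, 0.707, 0.0]
contact_force: [0.0, 0.5, 1.1]
opening: 0.898
grasp_force: 0.0
```

{"fn": "step_arm", "kwargs": {
  "rows": [
    [0,0,0,0],
    [0,0,0,0],
    [0,0,0,0],
    [0,0,0,0],
    [0,0,0,0],
    [0,0,0,0],
    [0,0,0,0],
    [0,0,0,0]
  ],
  "hand": 1,
  "force": 40
}}

```text
time_s: 33.75
tool_pos: [586.7, -167.8, 31.7]
ee_rot: [0.002, 0.707, 0.707, 0.001]
contact_force: [-0.5, 0.9, 6.4]
opening: 0.716
grasp_force: 43.7
```

{"fn": "step_arm", "kwargs": {
  "rows": [
    [0,0,-0.05,0],
    [0,0,-0.15,0],
    [0,0,-0.3,0],
    [0,0,-0.45,0],
    [0,0,-0.6,0],
    [0,0,-0.6,0],
    [0,0,-0.6,0],
    [0,0,-0.6,0]
  ]
}}

```text
time_s: 34.55
tool_pos: [584.8, -167.2, 148.0]
ee_rot: [-0.001, 0.707, 0.707, -0.0]
contact_force: [0.2, 0.1, 0.4]
opening: 0.719
grasp_force: 43.5
```

{"fn": "step_arm", "kwargs": {
  "rows": [
    [0.05,-0.03,0,0],
    [0.15,-0.1,0,0],
    [0.3,-0.2,0,0],
    [0.45,-0.3,0,0],
    [0.6,-0.4,0,0],
    [0.75,-0.5,0,0],
    [0.9,-0.6,0,0],
    [0.9,-0.6,0,0]
  ]
}}

```text
time_s: 35.35
tool_pos: [462.8, 15.7, 148.3]
ee_rot: [-0.001, 0.706, 0.708, -0.0]
contact_force: [-0.2, -0.5, -0.4]
opening: 0.719
grasp_force: 43.6
```

{"fn": "step_arm", "kwargs": {
  "rows": [
    [0.05,-0.03,0,0],
    [0.12,-0.08,0,0],
    [0.2,-0.138,0,0],
    [0.235,-0.138,0,0],
    [0.235,-0.138,0,0],
    [0.235,-0.138,0,0],
    [0.235,-0.138,0,0],
    [0.235,-0.138,0,0]
  ]
}}

```text
time_s: 36.15
tool_pos: [438.0, 59.1, 149.2]
ee_rot: [-0.0, 0.707, 0.707, -0.0]
contact_force: [0.9, 0.3, -0.1]
opening: 0.721
grasp_force: 43.6
```

Run:
```python
from h import *
print(readout.get_state()['tool_pos'])
im,ci=grab('wrist','w14.png'); detect(im,ci,45,800)
```

```text
[438.03798559  59.14947132 149.20984122]
ctr 253.9 -20.0  size 135.8 46.8 ang 25.0 | bbox x 201.8-310.9 y -69.2-27.4 px (0, 229, 104, 96)
ctr 569.5 44.9  size 63.2 60.0 ang 5.2 | bbox x 536.5-602.4 y 14.8-74.7 px (372, 173, 77, 70)
ctr 438.4 6.2  size 115.2 113.3 ang 47.7 | bbox x 381.1-495.2 y -50.4-85.3 px (184, 160, 134, 150)
ctr 438.5 144.7  size 60.7 61.2 ang 89.8 | bbox x 407.9-469.0 y 114.4-175.1 px (209, 35, 84, 88)
ctr 276.3 161.5  size 78.3 59.9 ang 89.2 | bbox x 245.8-306.0 y 122.3-200.8 px (0, 0, 76, 114)
```

{"fn": "step_arm", "kwargs": {
  "rows": [
    [0.1,0.002,0,0],
    [0.25,0.002,0,0],
    [0.38,0.002,0,0],
    [0.4245,0.002,0.05,0],
    [0.4245,0.002,0.15,0],
    [0.4245,0.002,0.28,0],
    [0.4245,0.002,0.36,0],
    [0.4245,0.002,0.36,0]
  ]
}}

```text
time_s: 37.0
tool_pos: [436.5, 143.5, 74.3]
ee_rot: [-0.001, 0.707, 0.707, -0.003]
contact_force: [0.5, 1.4, -1.1]
opening: 0.713
grasp_force: 43.6
```

{"fn": "step_arm", "kwargs": {
  "rows": [
    [0,0,0,0],
    [0,0,0.02,0],
    [0,0,0.04,0],
    [0,0,0.06,0],
    [0,0,0.08,0],
    [0,0,0.095,0],
    [0,0,0.105,0],
    [0,0,0.11,0]
  ]
}}

```text
time_s: 37.8
tool_pos: [438.3, 144.6, 56.6]
ee_rot: [-0.0, 0.707, 0.707, -0.0]
contact_force: [-9.1, -2.1, 18.2]
opening: 0.721
grasp_force: 45.3
```

{"fn": "step_arm", "kwargs": {
  "rows": [
    [0,0,0,0],
    [0,0,0,0],
    [0,0,0,0],
    [0,0,-0.1,0],
    [0,0,-0.25,0],
    [0,0,-0.4,0],
    [0,0,-0.6,0],
    [0,0,-0.76,0]
  ],
  "hand": 0.1
}}

```text
time_s: 38.6
tool_pos: [438.3, 144.5, 209.4]
ee_rot: [0.0, 0.707, 0.707, 0.001]
contact_force: [1.0, -0.3, 0.3]
opening: 0.904
grasp_force: 0.0
```

Run:
```python
from h import *
im,ci=grab('wrist','w15.png'); detect(im,ci,61,800)
```

```text
ctr 565.8 67.5  size 54.1 57.2 ang 15.9 | bbox x 532.8-594.8 y 36.8-90.8 px (345, 232, 58, 49)
ctr 439.2 145.0  size 61.4 64.3 ang 38.0 | bbox x 408.7-468.6 y 110.2-177.3 px (219, 145, 64, 70)
ctr 441.8 236.8  size 56.9 57.5 ang 89.9 | bbox x 413.1-470.6 y 208.4-265.3 px (221, 41, 67, 70)
ctr 246.7 145.4  size 325.0 101.0 ang 77.8 | bbox x 162.8-310.0 y -2.7-300.3 px (0, 0, 108, 312)
```

{"fn": "step_arm", "kwargs": {
  "rows": [
    [-0.1,0.03,0,0],
    [-0.25,0.08,0,0],
    [-0.4,0.12,0,0],
    [-0.6,0.2,0,0],
    [-0.8,0.25,0,0],
    [-1,0.3,0,0],
    [-1,0.3,0,0],
    [-1,0.3,0,0]
  ]
}}

```text
time_s: 39.45
tool_pos: [498.1, -56.0, 206.7]
ee_rot: [-0.0, 0.708, 0.706, -0.0]
contact_force: [-0.3, 0.8, -0.5]
opening: 0.901
grasp_force: 0.0
```

{"fn": "step_arm", "kwargs": {
  "rows": [
    [-0.2,0.06,0,0],
    [-0.4,0.12,0,0],
    [-0.6,0.18,0,0],
    [-0.8,0.25,0,0],
    [-1,0.3,0,0],
    [-1,0.3,0,0],
    [-1,0.3,0,0],
    [-1,0.3,0,0]
  ]
}}

```text
time_s: 40.25
tool_pos: [558.5, -253.8, 207.4]
ee_rot: [-0.0, 0.706, 0.708, 0.0]
contact_force: [-0.0, -0.1, 0.7]
opening: 0.897
grasp_force: 0.0
```

{"fn": "step_arm", "kwargs": {
  "rows": [
    [-0.1,0.05,0,0],
    [-0.175,0.0925,0,0],
    [-0.175,0.0925,0,0],
    [-0.175,0.0925,0,0],
    [-0.175,0.0925,0,0],
    [-0.175,0.0925,0,0],
    [-0.175,0.0925,0,0],
    [-0.175,0.0925,0,0]
  ]
}}

```text
time_s: 41.05
tool_pos: [576.7, -290.2, 207.5]
ee_rot: [0.0, 0.707, 0.707, 0.0]
contact_force: [0.2, 0.1, 0.6]
opening: 0.898
grasp_force: 0.0
```

Run:
```python
from h import *
print(readout.get_state()['tool_pos'])
im,ci=grab('wrist','w16.png'); detect(im,ci)
cv2.imwrite('pics/w16b.png',cv2.resize(im,(800,600)))
```

```text
[ 576.66673578 -290.21797737  207.49120804]
ctr 557.7 -350.9  size 243.1 545.6 ang 86.5 | bbox x 277.9-827.6 y -479.4--229.6 px (0, 114, 491, 217)
ctr 441.1 -242.8  size 43.2 52.3 ang 86.7 | bbox x 413.8-467.2 y -264.9--221.0 px (88, 105, 52, 46)
```

View pics/w16b.png

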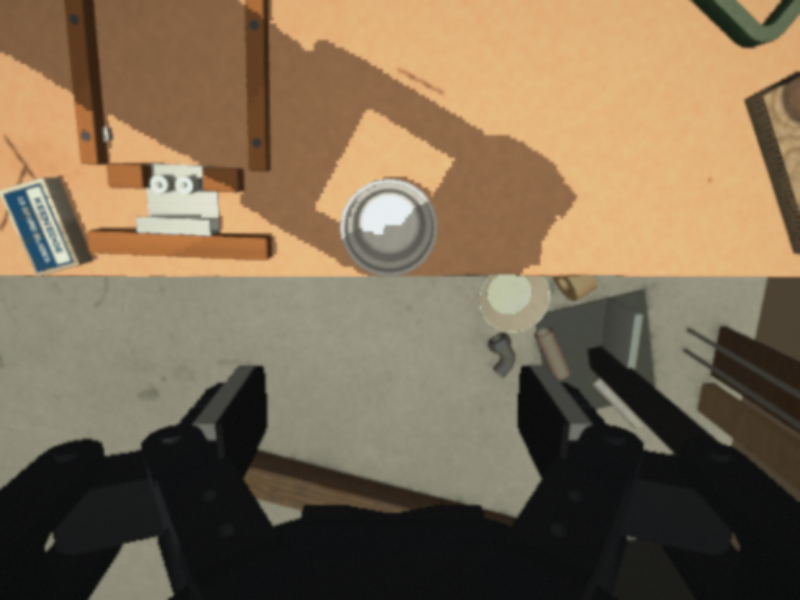

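Run:
```python
from h import *
np.set_printoptions(precision=1,suppress=True)
ci=optics.camera_info('wrist');s=.64
for k,v in {'r2':(389.5,227,36),'Lin1':(92,0,14),'Lin2':(105,163,14),'Rin1':(247,0,14),'Rin2':(250,168,14),'stopL':(125,165,14),'stopR':(222,167,14),'rolL':(160,184,14),'rolR':(186,184,14)}.items(): print(k,plane(ci,[(v[0]*s,v[1]*s)],v[2])[0])
a=cv2.imread('pics/w15.png'); cv2.imwrite('pics/w15c.png',cv2.resize(a[100:240,180:330],(640,597),interpolation=2))
```

```text
r2 [ 575.7 -260.6   36. ]
Lin1 [ 391.8 -121.8   14. ]
Lin2 [ 386.1 -219.8   14. ]
Rin1 [ 488.6 -123.7   14. ]
Rin2 [ 483.3 -223.9   14. ]
stopL [ 399.5 -221.2   14. ]
stopR [ 464.6 -223.1   14. ]
rolL [ 421.7 -233.8   14. ]
rolR [ 439.3 -234.    14. ]
```

View pics/w15c.png

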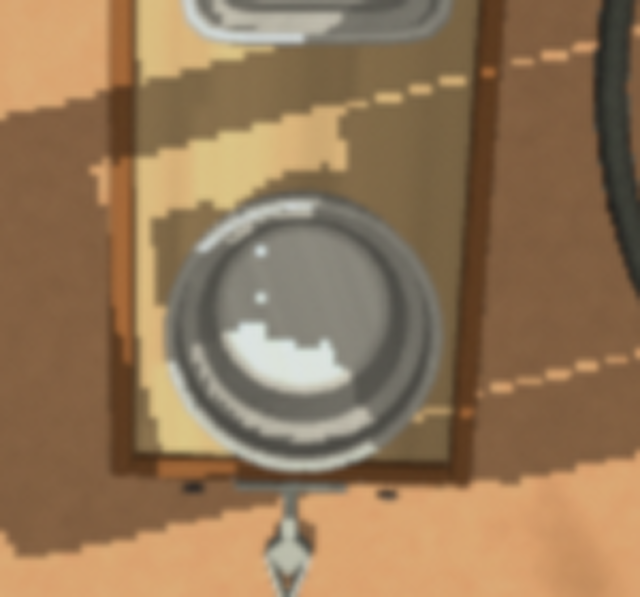

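{"fn": "step_arm", "kwargs": {
  "rows": [
    [0.1,-0.0065,0.1,0],
    [0.1485,-0.0065,0.3,0],
    [0.1485,-0.0065,0.5,0],
    [0.1485,-0.0065,0.65,0],
    [0.1485,-0.0065,0.78,0],
    [0.1485,-0.0065,0.86,0],
    [0.1485,-0.0065,0.89,0],
    [0.1485,-0.0065,0.89,0]
  ]
}}

```text
time_s: 41.9
tool_pos: [575.4, -260.8, 29.2]
ee_rot: [-0.0, 0.707, 0.707, -0.0]
contact_force: [0.1, 0.4, -0.1]
opening: 0.9
grasp_force: 0.0
```

{"fn": "step_arm", "kwargs": {
  "rows": [
    [0,0,0,0],
    [0,0,0,0],
    [0,0,0,0],
    [0,0,0,0],
    [0,0,0,0],
    [0,0,0,0],
    [0,0,0,0],
    [0,0,0,0]
  ],
  "hand": 1,
  "force": 40
}}

```text
time_s: 42.7
tool_pos: [576.6, -261.4, 31.6]
ee_rot: [0.002, 0.707, 0.707, 0.001]
contact_force: [-0.3, 0.5, 6.2]
opening: 0.716
grasp_force: 43.9
```

{"fn": "step_arm", "kwargs": {
  "rows": [
    [0,0,-0.05,0],
    [0,0,-0.15,0],
    [0,0,-0.3,0],
    [0,0,-0.45,0],
    [0,0,-0.6,0],
    [0,0,-0.7,0],
    [0,0,-0.7,0],
    [0,0,-0.7,0]
  ]
}}

```text
time_s: 43.5
tool_pos: [575.3, -260.7, 169.0]
ee_rot: [-0.0, 0.707, 0.707, -0.0]
contact_force: [-0.3, 0.1, -0.8]
opening: 0.718
grasp_force: 43.5
```

{"fn": "step_arm", "kwargs": {
  "rows": [
    [0.05,-0.02,0,0],
    [0.15,-0.06,0,0],
    [0.3,-0.12,0,0],
    [0.45,-0.2,0,0],
    [0.6,-0.26,0,0],
    [0.75,-0.32,0,0],
    [0.9,-0.4,0,0],
    [0.9,-0.4,0,0]
  ]
}}

```text
time_s: 44.3
tool_pos: [493.2, -77.3, 167.7]
ee_rot: [-0.002, 0.706, 0.708, -0.001]
contact_force: [0.6, -0.7, -1.2]
opening: 0.718
grasp_force: 43.5
```

{"fn": "step_arm", "kwargs": {
  "rows": [
    [0.1,-0.05,0,0],
    [0.25,-0.1,0,0],
    [0.4,-0.15,0,0],
    [0.55,-0.22,0,0],
    [0.7,-0.286,0,0],
    [0.7,-0.286,0,0],
    [0.7,-0.286,0,0],
    [0.7,-0.286,0,0]
  ]
}}

```text
time_s: 45.1
tool_pos: [438.2, 58.6, 168.7]
ee_rot: [-0.0, 0.707, 0.707, -0.0]
contact_force: [1.2, 0.3, -0.5]
opening: 0.72
grasp_force: 43.6
```

Run:
```python
from h import *
print(readout.get_state()['tool_pos'])
im,ci=grab('wrist','w17.png'); detect(im,ci,61,800)
```

```text
[438.2154591   58.5906855  168.72094635]
ctr 260.9 -23.0  size 130.6 99.0 ang 76.7 | bbox x 197.7-317.4 y -75.1-45.0 px (0, 207, 112, 120)
ctr 437.6 2.3  size 115.2 116.2 ang 38.2 | bbox x 380.4-496.0 y -54.7-63.6 px (184, 185, 134, 126)
ctr 562.3 49.5  size 58.6 55.9 ang 5.2 | bbox x 531.3-593.0 y 21.1-77.5 px (365, 168, 71, 66)
ctr 438.9 145.5  size 60.8 61.3 ang 89.9 | bbox x 408.3-469.6 y 115.1-175.9 px (210, 34, 83, 87)
ctr 278.3 161.3  size 79.5 69.6 ang 89.1 | bbox x 242.9-312.8 y 122.0-201.4 px (0, 0, 87, 114)
```

{"fn": "step_arm", "kwargs": {
  "rows": [
    [0.1,0.0015,0,0],
    [0.25,0.0015,0,0],
    [0.38,0.0015,0,0],
    [0.4285,0.0015,0.05,0],
    [0.4285,0.0015,0.15,0],
    [0.4285,0.0015,0.28,0],
    [0.4285,0.0015,0.38,0],
    [0.4285,0.0015,0.38,0]
  ]
}}

```text
time_s: 45.95
tool_pos: [436.7, 143.5, 89.6]
ee_rot: [-0.002, 0.708, 0.707, -0.003]
contact_force: [-0.4, 0.2, 0.9]
opening: 0.714
grasp_force: 43.6
```

{"fn": "step_arm", "kwargs": {
  "rows": [
    [0,0,0,0],
    [0,0,0.02,0],
    [0,0,0.04,0],
    [0,0,0.06,0],
    [0,0,0.08,0],
    [0,0,0.095,0],
    [0,0,0.105,0],
    [0,0,0.11,0]
  ]
}}

```text
time_s: 46.75
tool_pos: [438.7, 145.1, 72.5]
ee_rot: [0.0, 0.707, 0.707, 0.0]
contact_force: [-7.3, -1.7, 16.2]
opening: 0.715
grasp_force: 45.1
```

{"fn": "step_arm", "kwargs": {
  "rows": [
    [0,0,0,0],
    [0,0,0,0],
    [0,0,0,0],
    [0,0,-0.1,0],
    [0,0,-0.25,0],
    [0,0,-0.4,0],
    [0,0,-0.6,0],
    [0,0,-0.7,0]
  ],
  "hand": 0
}}

```text
time_s: 47.55
tool_pos: [439.3, 145.1, 214.8]
ee_rot: [0.001, 0.707, 0.707, 0.002]
contact_force: [0.0, 1.2, 0.9]
opening: 1.0
grasp_force: 0.0
```

Run:
```python
from h import *
im,ci=grab('wrist','w18.png'); detect(im,ci,77,800)
im,ci=grab('side','d18.png')
```

```text
ctr 439.6 146.9  size 64.4 60.5 ang 89.8 | bbox x 409.4-469.8 y 114.7-179.2 px (217, 145, 67, 70)
ctr 441.6 235.4  size 54.1 54.1 ang 89.9 | bbox x 414.5-468.7 y 208.3-262.4 px (220, 43, 65, 69)
ctr 258.0 156.2  size 296.7 97.7 ang 77.9 | bbox x 179.1-317.1 y 21.4-297.4 px (0, 0, 109, 300)
```

{"fn": "step_arm", "kwargs": {
  "rows": [
    [0.15,0.0,0,0.1],
    [0.3,0.0275,0,0.25],
    [0.45,0.0275,0,0.4],
    [0.6,0.0275,0,0.55],
    [0.75,0.0275,0,0.7],
    [0.9,0.0275,0,0.85],
    [0.98,0.0275,0,1],
    [0.98,0.0275,0,1]
  ]
}}

```text
time_s: 48.45
tool_pos: [443.2, 342.2, 209.2]
ee_rot: [0.0, 0.924, 0.383, -0.001]
contact_force: [0.9, 0.4, -0.4]
opening: 1.0
grasp_force: 0.0
```

{"fn": "step_arm", "kwargs": {
  "rows": [
    [0,0,0,0.17],
    [0,0,0,0.34],
    [0,0,0,0.51],
    [0,0,0,0.68],
    [0,0,0,0.85],
    [0,0,0,1],
    [0,0,0,1],
    [0,0,0,1]
  ]
}}

```text
time_s: 49.25
tool_pos: [444.0, 340.2, 210.7]
ee_rot: [0.0, 1.0, 0.002, -0.0]
contact_force: [0.4, -0.1, -0.6]
opening: 1.004
grasp_force: 0.0
```

{"fn": "step_arm", "kwargs": {
  "rows": [
    [0,0,0,0.042],
    [0,0,0.1,0.042],
    [0,0,0.1,0.042],
    [0,0,0.1,0.042],
    [0,0,0.1,0.042],
    [0,0,0.1,0.042],
    [0,0,0.1,0.042],
    [0,0,0.1,0.042]
  ]
}}

```text
time_s: 50.05
tool_pos: [444.1, 341.0, 191.7]
ee_rot: [-0.0, 1.0, -0.016, 0.0]
contact_force: [-0.5, -0.1, -0.0]
opening: 0.998
grasp_force: 0.0
```

Run:
```python
from h import *
s=readout.get_state();print(s['tool_pos'],s['ee_rot'],s['joints'])
im,ci=grab('wrist','w19.png')
t=s['tool_pos']
for p in [(444.3,334.2,60),(444.3,348.2,60),(409.5,342.5,60),(479.5,340,60)]:
    q=proj(ci,p)[0]; print(q); cv2.circle(im,tuple(int(round(v)) for v in q),2,(255,0,0),-1)
b=cv2.imread('pics/d18.png');c2=optics.camera_info('side');p=proj(c2,[[439,190,40]])[0].astype(int);c=b[p[1]-64:p[1]+64,p[0]-80:p[0]+80]
cv2.imwrite('pics/v19.png',np.hstack([cv2.resize(im,(400,300)),cv2.resize(c,(375,300))]))
```

```text
[444.11925818 340.96998306 191.6559044 ] [-1.42895771e-04  9.99865868e-01 -1.63754649e-02  2.63676930e-04] [ 5.88841437e-01  1.70029786e-01  1.37454796e+00 -6.50258473e-05
  1.59641862e+00  2.19238847e+00]
[257.91735242 184.64323369]
[242.24581534 185.1669707 ]
[249.99902447 221.49603603]
[250.03414554 145.33372994]
```

View pics/v19.png

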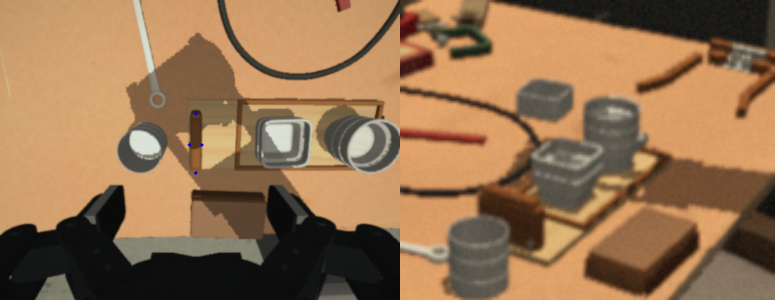

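{"fn": "step_arm", "kwargs": {
  "rows": [
    [0,0,0.1,0],
    [0,0,0.25,0],
    [0,0,0.4,0],
    [0,0,0.55,0],
    [0,0,0.68,0],
    [0,0,0.75,0],
    [0,0,0.77,0],
    [0,0,0.77,0]
  ]
}}

```text
time_s: 50.9
tool_pos: [450.4, 343.4, 46.5]
ee_rot: [-0.005, 1.0, -0.017, 0.008]
contact_force: [-0.4, 1.8, 0.9]
opening: 0.996
grasp_force: 0.2
```

{"fn": "step_arm", "kwargs": {
  "rows": [
    [0,0,0,0],
    [0,0,0,0],
    [0,0,0,0],
    [0,0,0,0],
    [0,0,0,0],
    [0,0,0,0],
    [0,0,0,0],
    [0,0,0,0]
  ],
  "hand": 1,
  "force": 60
}}

```text
time_s: 51.7
tool_pos: [445.8, 345.0, 41.4]
ee_rot: [-0.005, 1.0, -0.016, 0.003]
contact_force: [-1.7, 9.4, 17.3]
opening: 0.26
grasp_force: 55.9
```

{"fn": "step_arm", "kwargs": {
  "rows": [
    [0,0,0,0],
    [0,0,0,0],
    [0,0,0,0],
    [0,0,0,0],
    [0,0,0,0],
    [0,0,0,0],
    [0,0,0,0],
    [0,0,0,0]
  ]
}}

```text
time_s: 52.5
tool_pos: [445.8, 345.0, 41.4]
ee_rot: [-0.005, 1.0, -0.016, 0.003]
contact_force: [-1.2, 8.6, 18.1]
opening: 0.263
grasp_force: 55.9
```

Run:
```python
from h import *
np.set_printoptions(precision=3,suppress=True)
s=readout.get_state();print(s)
w,_=grab('wrist','w20.png')
b,c2=grab('side','d20.png');p=proj(c2,[[445,345,60]])[0].astype(int);c=b[max(0,p[1]-75):p[1]+75,p[0]-100:p[0]+100]
a,c1=grab('scene','s20.png');p=proj(c1,[[445,345,80]])[0].astype(int);d=a[max(0,p[1]-75):p[1]+75,max(0,p[0]-100):p[0]+100]
top=np.hstack([cv2.resize(w,(400,300)),cv2.resize(a,(400,300))]);bot=np.hstack([cv2.resize(c,(400,300)),cv2.resize(d,(400,300))])
cv2.imwrite('pics/v20.png',np.vstack([top,bot]))
```

```text
{'time_s': 52.5, 'joints': array([0.591, 0.311, 1.522, 0.004, 1.297, 2.193]), 'dq': array([-0.002, -0.   , -0.001, -0.   , -0.001,  0.   ]), 'effort': array([ -4.549, -34.021, -22.183,  -2.71 ,   1.296,   0.021]), 'tool_pos': array([445.826, 344.985,  41.405]), 'ee_rot': array([-0.005,  1.   , -0.016,  0.003]), 'contact_force': array([-1.164,  8.554, 18.065]), 'moment': array([ 2.134,  0.336, -0.003]), 'grasp_force': 55.94467230141163, 'opening': 0.2632412342141353}
```

View pics/v20.png

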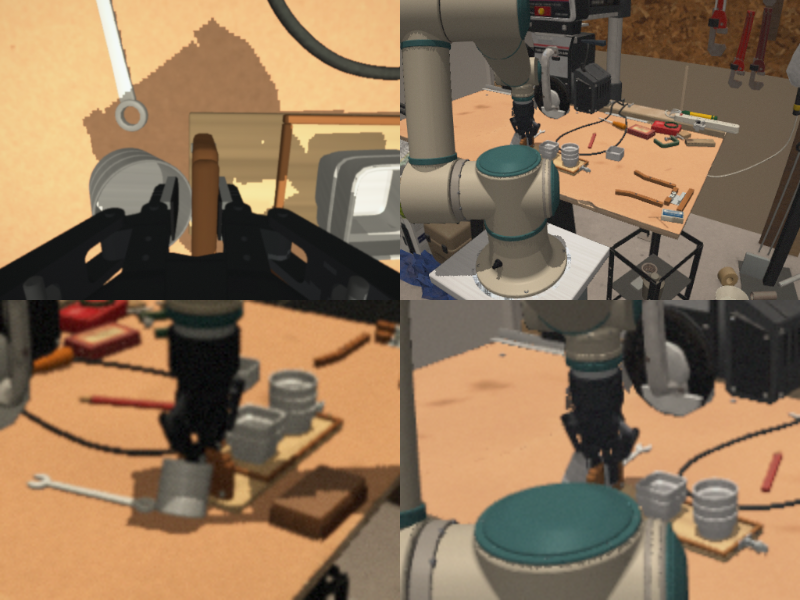

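{"fn": "step_arm", "kwargs": {
  "rows": [
    [0,0,0,0],
    [0,0,0,0],
    [0,0,0,0],
    [0,0,0,0],
    [0,0,0,0],
    [0,0,-0.02,0],
    [0,0,-0.05,0],
    [0,0,-0.1,0]
  ],
  "hand": 0.62,
  "force": 20
}}

```text
time_s: 53.45
tool_pos: [443.1, 340.1, 56.3]
ee_rot: [0.001, 1.0, -0.016, -0.001]
contact_force: [0.5, 0.1, 0.1]
opening: 0.382
grasp_force: 0.0
```

Run:
```python
from h import *
s=readout.get_state();print(s['tool_pos'],s['ee_rot'],s['contact_force'],s['opening'])
im,ci=grab('wrist','w21.png')
```

```text
[443.14141735 340.14514689  56.25734981] [ 0.00120863  0.99986251 -0.01648126 -0.00136809] [0.50619887 0.13576081 0.09659118] 0.38167167488935044
```

{"fn": "step_arm", "kwargs": {
  "rows": [
    [0,0,-0.05,0],
    [0,0,-0.1,0],
    [0,0,-0.18,0],
    [0,0,-0.3,0],
    [0,0,-0.45,0],
    [0,0,-0.6,0],
    [0,0,-0.7,0],
    [0,0,-0.7,0]
  ]
}}

```text
time_s: 54.3
tool_pos: [445.2, 341.7, 201.8]
ee_rot: [-0.002, 1.0, -0.017, 0.003]
contact_force: [0.6, 0.3, 0.6]
opening: 0.38
grasp_force: 0.0
```

Run:
```python
from h import *
s=readout.get_state();print(s['tool_pos'],s['contact_force'],s['opening'])
im,ci=grab('wrist','w22.png'); detect(im,ci,56,600)
print('old'); im=cv2.imread('pics/w19.png'); detect(im,{**ci},56,600)
hsv=cv2.cvtColor(cv2.imread('pics/w22.png'),cv2.COLOR_BGR2HSV)
# handle: dark-brown saturated near expected
q=[proj(ci,p)[0] for p in [(444.3,334.2,60),(444.3,348.2,60)]];print(q)
r=int(q[0][1]); print([tuple(int(v) for v in hsv[r,c]) for c in range(225,285,3)])
```

```text
[445.18397587 341.65032633 201.80431263] [0.58035738 0.32627902 0.6471725 ] 0.38042374996803097
ctr 299.8 593.2  size 70.9 37.7 ang 89.4 | bbox x 281.4-318.9 y 557.6-628.9 px (0, 304, 55, 30)
ctr 300.6 346.3  size 100.9 35.0 ang 85.5 | bbox x 283.2-318.8 y 296.5-397.5 px (204, 300, 95, 29)
ctr 302.0 78.9  size 82.1 35.3 ang 48.2 | bbox x 263.4-319.1 y 58.4-119.0 px (466, 291, 46, 43)
ctr 439.8 140.5  size 96.8 66.0 ang 65.2 | bbox x 400.7-470.7 y 91.8-188.0 px (415, 149, 97, 71)
ctr 442.6 235.9  size 65.6 60.8 ang 89.9 | bbox x 412.2-473.0 y 203.2-268.7 px (329, 149, 71, 64)
ctr 448.7 376.9  size 52.1 57.8 ang 87.5 | bbox x 419.8-477.5 y 350.3-403.3 px (186, 149, 56, 61)
ctr 551.6 390.9  size 102.0 10.9 ang 8.6 | bbox x 501.8-601.3 y 378.6-403.7 px (169, 0, 39, 123)
old
ctr 295.9 357.1  size 205.6 38.3 ang 88.2 | bbox x 273.6-315.3 y 254.9-459.5 px (145, 303, 192, 31)
ctr 439.8 406.8  size 54.0 66.9 ang 41.2 | bbox x 408.7-471.1 y 377.1-438.5 px (150, 157, 64, 65)
ctr 441.3 236.5  size 63.6 67.7 ang 0.8 | bbox x 409.3-473.0 y 202.7-270.5 px (327, 149, 73, 67)
ctr 434.8 138.5  size 101.0 68.9 ang 81.8 | bbox x 398.4-471.5 y 89.7-187.6 px (415, 148, 97, 74)
ctr 552.0 391.6  size 100.5 10.4 ang 7.3 | bbox x 502.8-601.3 y 380.5-402.9 px (170, 0, 36, 122)
[array([258.98919719, 183.88577145]), array([243.88662367, 184.38254356])]
[(25, 24, 139), (24, 26, 140), (23, 24, 139), (23, 24, 139), (27, 19, 144), (25, 25, 111), (16, 114, 221), (20, 105, 209), (14, 166, 83), (13, 166, 89), (13, 164, 90), (14, 165, 88), (18, 124, 134), (22, 98, 227), (22, 98, 227), (22, 98, 227), (22, 98, 227), (22, 98, 227), (22, 98, 227), (22, 97, 227)]
```

{"fn": "step_arm", "kwargs": {
  "rows": [
    [0,-0.05,0,-0.17],
    [0.016,-0.1,0,-0.34],
    [0.016,-0.18,0,-0.51],
    [0.016,-0.18,0,-0.68],
    [0.016,-0.18,0,-0.85],
    [0.016,-0.18,0,-1],
    [0.016,-0.18,0,-1],
    [0.016,-0.18,0,-1]
  ],
  "hand": 0,
  "force": 40
}}

```text
time_s: 55.15
tool_pos: [448.1, 376.5, 196.2]
ee_rot: [0.0, 0.931, 0.366, -0.001]
contact_force: [-0.0, -0.4, 0.3]
opening: 0.999
grasp_force: 0.0
```

{"fn": "step_arm", "kwargs": {
  "rows": [
    [0,0,0,-0.17],
    [0,0,0,-0.34],
    [0,0,0,-0.51],
    [0,0,0,-0.68],
    [0,0,0,-0.85],
    [0,0,0,-1],
    [0,0,0,-1],
    [0,0,0,-1]
  ]
}}

```text
time_s: 55.95
tool_pos: [448.3, 376.7, 197.0]
ee_rot: [-0.0, 0.72, 0.694, -0.0]
contact_force: [0.1, -1.2, -0.1]
opening: 1.001
grasp_force: 0.0
```

{"fn": "step_arm", "kwargs": {
  "rows": [
    [-0.1,0,0,-0.042],
    [-0.2,0,0,-0.042],
    [-0.2,0,0,-0.042],
    [-0.2,0,0,-0.042],
    [-0.2,0,0,-0.042],
    [-0.2,0,0,-0.042],
    [-0.2,0,0,-0.042],
    [-0.2,0,0,-0.042]
  ]
}}

```text
time_s: 56.75
tool_pos: [447.0, 337.1, 197.2]
ee_rot: [0.0, 0.707, 0.707, -0.0]
contact_force: [0.2, -0.2, -0.4]
opening: 1.003
grasp_force: 0.0
```

Run:
```python
from h import *
s=readout.get_state();print(s['tool_pos'],s['ee_rot'])
im,ci=grab('wrist','w23.png'); detect(im,ci,56,600)
for z in (60,15):
  for p in [(409.5,342.5),(479.5,340)]: print(proj(ci,(*p,z)))
```

```text
[447.02805537 337.08448834 197.19894627] [ 1.19265104e-05  7.07066232e-01  7.07147327e-01 -4.16406579e-05]
ctr 442.1 226.5  size 97.6 57.6 ang 89.9 | bbox x 413.3-470.9 y 177.7-275.4 px (217, 243, 58, 85)
ctr 445.0 377.5  size 51.9 51.7 ang 89.9 | bbox x 419.1-470.9 y 351.5-403.5 px (219, 107, 59, 60)
ctr 548.0 404.0  size 114.8 21.5 ang 4.9 | bbox x 491.4-606.0 y 389.0-419.0 px (301, 89, 131, 36)
ctr 268.5 378.3  size 232.5 97.5 ang 78.1 | bbox x 196.9-309.2 y 274.5-490.5 px (0, 0, 103, 244)
[[208.85497313 176.74632801]]
[[286.10005267 179.30006144]]
[[214.55205016 167.35580166]]
[[281.29504421 169.57929153]]
```

{"fn": "step_arm", "kwargs": {
  "rows": [
    [0.1,-0.012,0.05,0],
    [0.2025,-0.012,0.15,0],
    [0.2025,-0.012,0.35,0],
    [0.2025,-0.012,0.5,0],
    [0.2025,-0.012,0.65,0],
    [0.2025,-0.012,0.74,0],
    [0.2025,-0.012,0.775,0],
    [0.2025,-0.012,0.775,0]
  ]
}}

```text
time_s: 57.6
tool_pos: [444.3, 377.1, 41.6]
ee_rot: [-0.0, 0.707, 0.707, -0.001]
contact_force: [0.2, 0.2, -0.7]
opening: 1.001
grasp_force: 0.0
```

{"fn": "step_arm", "kwargs": {
  "rows": [
    [0,0,0,0],
    [0,0,0,0],
    [0,0,0,0],
    [0,0,0,0],
    [0,0,0,0],
    [0,0,0,0],
    [0,0,0,0],
    [0,0,0,0]
  ],
  "hand": 1,
  "force": 40
}}

```text
time_s: 58.4
tool_pos: [445.7, 378.0, 44.3]
ee_rot: [0.0, 0.707, 0.707, 0.002]
contact_force: [-0.3, 0.3, 6.6]
opening: 0.624
grasp_force: 42.6
```

{"fn": "step_arm", "kwargs": {
  "rows": [
    [0,0,-0.05,0],
    [0,0,-0.15,0],
    [0,0,-0.3,0],
    [0,0,-0.4,0],
    [0.1,-0.02,-0.4,0],
    [0.25,-0.05,-0.4,0],
    [0.4,-0.1,-0.4,0],
    [0.4625,-0.1,-0.4,0]
  ]
}}

```text
time_s: 59.2
tool_pos: [423.2, 472.0, 122.8]
ee_rot: [-0.0, 0.706, 0.708, 0.0]
contact_force: [0.3, -0.9, -0.3]
opening: 0.623
grasp_force: 42.2
```

{"fn": "step_arm", "kwargs": {
  "rows": [
    [0,0,0.05,0],
    [0,0,0.15,0],
    [0,0,0.27,0],
    [0,0,0.35,0],
    [0,0,0.385,0],
    [0,0,0.395,0],
    [0,0,0.395,0],
    [0,0,0.395,0]
  ]
}}

```text
time_s: 60.0
tool_pos: [425.1, 469.6, 44.4]
ee_rot: [0.0, 0.707, 0.707, 0.0]
contact_force: [-1.8, -3.6, 5.4]
opening: 0.623
grasp_force: 42.7
```

{"fn": "step_arm", "kwargs": {
  "rows": [
    [0,0,0,0],
    [0,0,0,0],
    [0,0,0,0],
    [0,0,-0.1,0],
    [0,0,-0.25,0],
    [0,0,-0.4,0],
    [0,0,-0.6,0],
    [0,0,-0.75,0]
  ],
  "hand": 0
}}

```text
time_s: 60.8
tool_pos: [424.9, 470.1, 195.8]
ee_rot: [0.0, 0.707, 0.707, 0.001]
contact_force: [-0.5, 0.4, 0.5]
opening: 0.995
grasp_force: 0.0
```

{"fn": "step_arm", "kwargs": {
  "rows": [
    [-0.15,0,0,0],
    [-0.3,0.05,0,0],
    [-0.45,0.1,0,0],
    [-0.6,0.1,0,0],
    [-0.75,0.1,0,0],
    [-0.9,0.1,0,0],
    [-0.9,0.1,0,0],
    [-0.9,0.1,0,0]
  ]
}}

```text
time_s: 61.6
tool_pos: [444.8, 289.7, 193.5]
ee_rot: [-0.0, 0.707, 0.707, 0.0]
contact_force: [0.1, -0.8, 0.2]
opening: 0.998
grasp_force: 0.0
```

Run:
```python
from h import *
np.set_printoptions(precision=1,suppress=True)
s=readout.get_state();print(s['tool_pos'],s['ee_rot'])
im,ci=grab('wrist','w24.png'); detect(im,ci,56,500)
hsv=cv2.cvtColor(im,cv2.COLOR_BGR2HSV)
# handle board top: strongly saturated dark wood
m=((hsv[...,1]>140)&(hsv[...,0]<20)).astype(np.uint8)*255
m=cv2.morphologyEx(m,cv2.MORPH_OPEN,np.ones((3,3)))
cs,_=cv2.findContours(m,cv2.RETR_EXTERNAL,cv2.CHAIN_APPROX_NONE)
for c in cs:
    if cv2.contourArea(c)<150: continue
    bx=cv2.boundingRect(c)
    for z in (60,15):
        w=plane(ci,cv2.convexHull(c)[:,0,:],z)[:,:2].astype(np.float32); print(z,bx,cv2.minAreaRect(w),w.min(0),w.max(0))
# column scan along handle centre
x=int(proj(ci,(445,341,60))[0][0]); y0=int(proj(ci,(445,341,60))[0][1]);print(x,y0)
for r in range(y0-25,y0+26,2): print(r,hsv[r,x],plane(ci,[(x,r)],60)[0,1].round(1),end=' | ')
```

```text
[444.8 289.7 193.5] [-0.   0.7  0.7  0. ]
ctr 438.4 161.4  size 58.4 59.7 ang 89.8 | bbox x 408.5-468.2 y 132.2-190.6 px (216, 279, 58, 50)
ctr 202.7 184.8  size 46.6 29.1 ang 76.6 | bbox x 183.2-219.1 y 165.5-205.4 px (0, 265, 29, 35)
ctr 442.0 236.6  size 67.4 58.4 ang 89.1 | bbox x 412.7-471.2 y 202.8-270.1 px (217, 203, 62, 66)
ctr 543.2 395.7  size 124.1 22.0 ang 5.0 | bbox x 481.4-605.8 y 380.4-411.6 px (294, 38, 149, 40)
ctr 270.1 342.9  size 206.4 93.2 ang 78.2 | bbox x 203.3-309.3 y 251.4-442.2 px (0, 0, 101, 223)
60 (399, 243, 85, 35) ((631.5908813476562, 211.68475341796875), (84.04788208007812, 13.800653457641602), 20.543962478637695) [590.5 193.9] [671.8 229.9]
15 (399, 243, 85, 35) ((663.1397094726562, 187.37330627441406), (98.28573608398438, 16.138504028320312), 20.543825149536133) [615.1 166.6] [710.2 208.7]
60 (203, 177, 91, 147) ((440.4373779296875, 217.68246459960938), (155.16085815429688, 81.56363677978516), 87.77991485595703) [396.7 141.5] [483.6 295.8]
15 (203, 177, 91, 147) ((439.6044006347656, 194.38710021972656), (181.44537353515625, 95.38065338134766), 87.779
[... 618 characters left out ...]
2] [363.2 348. ]
250 125
100 [ 15 120 221] 361.8 | 102 [ 16 120 221] 360.2 | 104 [ 15 120 221] 358.5 | 106 [ 16 118 221] 356.9 | 108 [ 15 119 221] 355.3 | 110 [ 15 121 221] 353.6 | 112 [ 15 120 221] 352.0 | 114 [ 14 122 200] 350.3 | 116 [ 17 112 152] 348.7 | 118 [ 17 120  98] 347.0 | 120 [ 13 169  65] 345.4 | 122 [ 14 166  80] 343.7 | 124 [ 13 166  86] 342.0 | 126 [ 13 163  89] 340.3 | 128 [ 13 163  89] 338.7 | 130 [ 13 167  87] 337.0 | 132 [ 13 170  84] 335.3 | 134 [ 14 165  79] 333.6 | 136 [ 16 129  95] 331.9 | 138 [ 18 110 130] 330.2 | 140 [ 18 111 133] 328.5 | 142 [ 18 109 189] 326.7 | 144 [ 18 109 218] 325.0 | 146 [ 18 108 220] 323.3 | 148 [ 18 109 152] 321.5 | 150 [ 18 112 128] 319.8 |
```

{"fn": "step_arm", "kwargs": {
  "rows": [
    [0.1,0,0,0.17],
    [0.2,0,0,0.34],
    [0.2465,0.002,0,0.51],
    [0.2465,0.002,0,0.68],
    [0.2465,0.002,0,0.85],
    [0.2465,0.002,0,1],
    [0.2465,0.002,0,1],
    [0.2465,0.002,0,1]
  ]
}}

```text
time_s: 62.45
tool_pos: [444.9, 339.8, 193.1]
ee_rot: [0.0, 0.923, 0.385, -0.0]
contact_force: [-0.8, -0.1, 0.1]
opening: 0.998
grasp_force: 0.0
```

{"fn": "step_arm", "kwargs": {
  "rows": [
    [0,0,0,0.17],
    [0,0,0,0.34],
    [0,0,0,0.51],
    [0,0,0,0.68],
    [0,0,0,0.85],
    [0,0,0,1],
    [0,0,0,1],
    [0,0,0,1]
  ]
}}

```text
time_s: 63.25
tool_pos: [445.0, 339.3, 193.3]
ee_rot: [-0.0, 1.0, 0.002, 0.0]
contact_force: [0.6, -0.3, 0.8]
opening: 0.997
grasp_force: 0.0
```

Run:
```python
from h import *
s=readout.get_state();print(s['tool_pos'],s['ee_rot'])
im,ci=grab('wrist','w25.png'); detect(im,ci,56,500)
```

```text
[445.04545315 339.33049923 193.28512108] [-3.07419760e-05  9.99997070e-01  2.42036044e-03  2.84361899e-05]
ctr 300.9 352.8  size 38.5 190.3 ang 0.2 | bbox x 281.4-320.0 y 257.6-448.0 px (145, 302, 183, 32)
ctr 433.0 461.9  size 51.9 73.2 ang 43.8 | bbox x 399.9-461.0 y 426.7-495.7 px (83, 166, 73, 64)
ctr 439.9 140.2  size 99.4 65.8 ang 64.6 | bbox x 400.5-471.2 y 91.8-188.8 px (415, 156, 97, 74)
ctr 442.2 236.0  size 60.7 65.9 ang 0.1 | bbox x 411.9-472.5 y 203.1-269.0 px (327, 154, 74, 65)
ctr 548.5 388.6  size 94.5 9.4 ang 7.4 | bbox x 501.4-594.8 y 378.4-398.8 px (176, 0, 30, 121)
```

{"fn": "step_arm", "kwargs": {
  "rows": [
    [0,0,0.1,0.05],
    [0,0,0.25,0.05],
    [0,0,0.4,0.05],
    [0,0,0.5,0.05],
    [0,0,0.58,0.05],
    [0,0,0.6,0.05],
    [0,0,0.6,0.05],
    [0,0,0.6,0.05]
  ]
}}

```text
time_s: 64.1
tool_pos: [445.6, 339.5, 74.5]
ee_rot: [-0.001, 1.0, -0.019, 0.001]
contact_force: [-0.2, -0.2, -1.1]
opening: 1.003
grasp_force: 0.0
```

Can well clear now. Descend and grip the handle.

{"fn": "step_arm", "kwargs": {
  "rows": [
    [0,0,0.03,0],
    [0,0,0.08,0],
    [0,0,0.13,0],
    [0,0,0.165,0],
    [0,0,0.18,0],
    [0,0,0.18,0],
    [0,0,0.18,0],
    [0,0,0.18,0]
  ]
}}

```text
time_s: 64.9
tool_pos: [445.4, 339.3, 37.8]
ee_rot: [-0.0, 1.0, -0.02, 0.0]
contact_force: [-0.7, 0.2, 0.6]
opening: 1.001
grasp_force: 0.0
```

{"fn": "step_arm", "kwargs": {
  "rows": [
    [0,0,0,0],
    [0,0,0,0],
    [0,0,0,0],
    [0,0,0,0],
    [0,0,0,0],
    [0,0,0,0],
    [0,0,0,0],
    [0,0,0,0]
  ],
  "hand": 1,
  "force": 60
}}

```text
time_s: 65.7
tool_pos: [445.2, 339.1, 37.5]
ee_rot: [-0.0, 1.0, -0.02, 0.0]
contact_force: [-1.1, -0.7, 2.2]
opening: 0.158
grasp_force: 59.2
```

Run:
```python
from h import *
s=readout.get_state();print(s['tool_pos'],s['ee_rot'],s['contact_force'],s['moment'],s['opening'],s['joints'])
```

```text
[445.1828433  339.12406217  37.48493525] [-1.55142157e-05  9.99806702e-01 -1.96606224e-02  1.33421139e-04] [-1.11656184 -0.73298279  2.17438066] [-0.09810246  0.07532776 -0.03334102] 0.15763857224500916 [ 5.85064682e-01  3.13455369e-01  1.52851037e+00 -1.30978472e-04
  1.29938976e+00  2.19521989e+00]
```

{"fn": "step_arm", "kwargs": {
  "rows": [
    [0.001,0.01,0,0.002],
    [0.004,0.04,0,0.004],
    [0.009,0.09,0,0.006],
    [0.015,0.15,0,0.008],
    [0.021,0.21,0,0.01],
    [0.027,0.27,0,0.012],
    [0.033,0.33,0,0.014],
    [0.038,0.38,0,0.0156]
  ]
}}

```text
time_s: 66.5
tool_pos: [449.9, 261.8, 37.5]
ee_rot: [-0.0, 1.0, -0.026, 0.0]
contact_force: [0.4, 4.1, 1.7]
opening: 0.156
grasp_force: 59.2
```

{"fn": "step_arm", "kwargs": {
  "rows": [
    [0.006,0.06,0,0],
    [0.012,0.12,0,0],
    [0.018,0.18,0,0],
    [0.024,0.24,0,0],
    [0.029,0.3,0,0],
    [0.033,0.35,0,0],
    [0.036,0.38,0,0],
    [0.037,0.393,0,0]
  ]
}}

```text
time_s: 67.3
tool_pos: [453.2, 183.4, 37.5]
ee_rot: [-0.0, 1.0, -0.026, 0.0]
contact_force: [-1.0, 6.0, 2.8]
opening: 0.153
grasp_force: 59.5
```

Run:
```python
from h import *
np.set_printoptions(precision=2,suppress=True)
s=readout.get_state();print(s['tool_pos'],s['ee_rot'],s['contact_force'],s['moment'],s['opening'],s['joints'])
im,ci=grab('wrist','w26.png'); detect(im,ci,61,800); print(proj(ci,[[438+.052*t,-125.5+t,14] for t in (-96,-50,0,50)]))
a,cs=grab('scene','s26.png'); b,cd=grab('side','d26.png')
for im,ci in ((a,cs),(b,cd)):
    hsv=cv2.cvtColor(im,cv2.COLOR_BGR2HSV)
    m=((hsv[...,1]>125)&(hsv[...,0]<16)&(hsv[...,2]<190)).astype(np.uint8)*255
    c4,_=cv2.findContours(m,cv2.RETR_EXTERNAL,cv2.CHAIN_APPROX_NONE)
    for c in c4:
        if cv2.contourArea(c)<25: continue
        w=plane(ci,cv2.convexHull(c)[:,0,:],14)[:,:2].astype(np.float32);ctr=w.mean(0)
        if 330<ctr[0]<540 and -300<ctr[1]<0: print(cv2.boundingRect(c),cv2.minAreaRect(w),w.min(0),w.max(0))
```

```text
[453.15 183.43  37.47] [-0.    1.   -0.03  0.  ] [-1.03  6.03  2.81] [ 0.86  0.03 -0.1 ] 0.15337980624657666 [0.31 0.13 1.74 0.   1.27 1.93]
ctr 451.9 99.9  size 72.5 45.7 ang 10.5 | bbox x 420.2-486.0 y 70.8-124.7 px (398, 190, 114, 144)
ctr 545.8 98.2  size 13.1 8.4 ang 88.6 | bbox x 541.6-550.2 y 91.8-104.7 px (476, 0, 36, 29)
ctr 535.1 194.7  size 132.5 39.8 ang 86.5 | bbox x 515.5-558.9 y 127.4-259.8 px (0, 0, 408, 125)
[[857.69 223.33]
 [813.68 225.01]
 [755.54 226.62]
 [688.17 228.02]]
(275, 242, 72, 24) ((363.33575439453125, -156.15573120117188), (57.36684799194336, 169.4972381591797), 14.55010986328125) [ 345.11 -237.38] [410.42 -67.08]
(354, 241, 23, 29) ((427.760986328125, -275.14404296875), (19.387550354003906, 130.80311584472656), 87.83504486083984) [ 362.44 -286.1 ] [ 493.21 -263.44]
(299, 218, 58, 29) ((479.6737060546875, -157.220947265625), (172.22267150878906, 39.091487884521484), 80.83672332763672) [ 448.07 -240.22] [508.6 -73. ]
(316, 177, 27, 30) ((377.0198669433594, -157.9952392578125), (55.79489517211914, 254.94178771972656), 0.8959039449691772) [ 347.22 -285.23] [406.1  -30.82]
(263, 167, 52, 25) ((510.3265380859375, -180.90194702148438), (161.15553283691406, 224.67845153808594), 18.241565704345703) [ 434.77 -290.05] [617.4 -57.4]
```

{"fn": "step_arm", "kwargs": {
  "rows": [
    [0,0.02,0,0],
    [0,0.06,0,0],
    [0,0.1,0,0],
    [0,0.14,0,0],
    [0,0.18,0,0],
    [0,0.22,0,0],
    [0,0.25,0,0],
    [0,0.25,0,0]
  ]
}}

```text
time_s: 68.25
tool_pos: [450.5, 133.5, 37.4]
ee_rot: [0.0, 1.0, -0.026, 0.0]
contact_force: [-0.4, -0.1, 4.8]
opening: 0.155
grasp_force: 59.8
```

{"fn": "step_arm", "kwargs": {
  "rows": [
    [0,0.01,0,0],
    [0,0.03,0,0],
    [0,0.05,0,0],
    [0,0.07,0,0],
    [0,0.09,0,0],
    [0,0.1,0,0],
    [0,0.1,0,0],
    [0,0.1,0,0]
  ]
}}

```text
time_s: 69.05
tool_pos: [449.6, 114.4, 37.5]
ee_rot: [-0.0, 1.0, -0.026, 0.0]
contact_force: [-0.2, 4.6, 5.8]
opening: 0.149
grasp_force: 59.7
```

Run:
```python
from h import *
np.set_printoptions(precision=2,suppress=True)
s=readout.get_state();print(s['tool_pos'],s['ee_rot'],s['contact_force'],s['moment'])
```

```text
[449.56 114.37  37.49] [-0.    1.   -0.03  0.  ] [-0.16  4.62  5.77] [ 0.7  -0.03 -0.03]
```

{"fn": "step_arm", "kwargs": {
  "rows": [
    [0,0.02,0,0],
    [0,0.05,0,0],
    [0,0.08,0,0],
    [0,0.11,0,0],
    [0,0.14,0,0],
    [0,0.17,0,0],
    [0,0.19,0,0],
    [0,0.2,0,0]
  ]
}}

```text
time_s: 69.85
tool_pos: [447.5, 74.5, 37.5]
ee_rot: [-0.0, 1.0, -0.026, 0.0]
contact_force: [-0.2, 6.2, 4.3]
opening: 0.155
grasp_force: 59.7
```

{"fn": "step_arm", "kwargs": {
  "rows": [
    [0,0.015,0,0],
    [0,0.03,0,0],
    [0,0.05,0,0],
    [0,0.07,0,0],
    [0,0.085,0,0],
    [0,0.1,0,0],
    [0,0.1,0,0],
    [0,0.1,0,0]
  ]
}}

```text
time_s: 70.65
tool_pos: [446.4, 54.3, 37.4]
ee_rot: [-0.0, 1.0, -0.026, 0.0]
contact_force: [-0.0, 2.5, 4.9]
opening: 0.155
grasp_force: 59.8
```

Run:
```python
from h import *
np.set_printoptions(precision=2,suppress=True)
s=readout.get_state();print(s['tool_pos'],s['ee_rot'],s['contact_force'],s['moment'])
im,ci=grab('wrist','w27.png'); detect(im,ci,61,800)
```

```text
[446.4   54.35  37.45] [-0.    1.   -0.03  0.  ] [-0.01  2.47  4.85] [0.67 0.02 0.07]
ctr 445.4 -29.2  size 72.5 45.7 ang 10.6 | bbox x 413.7-479.5 y -58.3--4.5 px (398, 190, 114, 144)
ctr 542.6 41.0  size 36.5 7.1 ang 87.1 | bbox x 539.5-547.0 y 22.6-59.0 px (218, 0, 115, 25)
ctr 530.1 111.1  size 9.6 63.0 ang 31.3 | bbox x 515.5-549.0 y 85.6-139.1 px (0, 0, 136, 117)
```

{"fn": "step_arm", "kwargs": {
  "rows": [
    [0,0.01,0,0],
    [0,0.02,0,0],
    [0,0.03,0,0],
    [0,0.04,0,0],
    [0,0.05,0,0],
    [0,0.06,0,0],
    [0,0.07,0,0],
    [0,0.075,0,0]
  ]
}}

```text
time_s: 71.5
tool_pos: [445.6, 40.9, 37.5]
ee_rot: [-0.002, 1.0, -0.026, -0.0]
contact_force: [0.3, 14.8, 5.4]
opening: 0.152
grasp_force: 59.9
```

{"fn": "step_arm", "kwargs": {
  "rows": [
    [0,0.005,0,0],
    [0,0.01,0,0],
    [0,0.015,0,0],
    [0,0.02,0,0],
    [0,0.025,0,0],
    [0,0.03,0,0],
    [0,0.035,0,0],
    [0,0.04,0,0]
  ]
}}

```text
time_s: 72.3
tool_pos: [445.1, 32.4, 37.5]
ee_rot: [-0.001, 1.0, -0.025, -0.0]
contact_force: [-1.3, 4.9, 7.0]
opening: 0.152
grasp_force: 60.1
```

{"fn": "step_arm", "kwargs": {
  "rows": [
    [0,0.005,0,0],
    [0,0.01,0,0],
    [0,0.015,0,0],
    [0,0.02,0,0],
    [0,0.02,0,0],
    [0,0.02,0,0],
    [0,0.02,0,0],
    [0,0.02,0,0]
  ]
}}

```text
time_s: 73.1
tool_pos: [445.0, 26.5, 37.5]
ee_rot: [0.001, 1.0, -0.026, -0.0]
contact_force: [-0.9, -1.6, 7.1]
opening: 0.152
grasp_force: 60.1
```

Run:
```python
from h import *
im,ci=grab('scene','s28.png')
```

{"fn": "step_arm", "kwargs": {
  "rows": [
    [0,0.003,0,0],
    [0,0.006,0,0],
    [0,0.009,0,0],
    [0,0.012,0,0],
    [0,0.014,0,0],
    [0,0.015,0,0],
    [0,0.015,0,0],
    [0,0.015,0,0]
  ]
}}

```text
time_s: 73.95
tool_pos: [444.8, 24.9, 37.5]
ee_rot: [-0.001, 1.0, -0.026, -0.0]
contact_force: [-0.7, 7.4, 6.7]
opening: 0.149
grasp_force: 60.1
```

{"fn": "step_arm", "kwargs": {
  "rows": [
    [0,0.002,0,0],
    [0,0.004,0,0],
    [0,0.006,0,0],
    [0,0.006,0,0],
    [0,0.006,0,0],
    [0,0.006,0,0],
    [0,0.006,0,0],
    [0,0.006,0,0]
  ]
}}

```text
time_s: 74.75
tool_pos: [444.7, 24.6, 37.5]
ee_rot: [-0.002, 1.0, -0.026, -0.0]
contact_force: [0.1, 11.7, 6.7]
opening: 0.154
grasp_force: 60.0
```

{"fn": "step_arm", "kwargs": {
  "rows": [
    [0,0.002,0,0],
    [0,0.004,0,0],
    [0,0.004,0,0],
    [0,0.004,0,0],
    [0,0.004,0,0],
    [0,0.004,0,0],
    [0,0.004,0,0],
    [0,0.004,0,0]
  ]
}}

```text
time_s: 75.55
tool_pos: [444.7, 24.6, 37.4]
ee_rot: [-0.002, 1.0, -0.025, -0.0]
contact_force: [0.2, 17.7, 6.1]
opening: 0.159
grasp_force: 60.0
```

{"fn": "step_arm", "kwargs": {
  "rows": [
    [0,-0.002,0,0],
    [0,-0.004,0,0],
    [0,-0.006,0,0],
    [0,-0.008,0,0],
    [0,-0.01,0,0],
    [0,-0.0115,0,0],
    [0,-0.012,0,0],
    [0,-0.012,0,0]
  ]
}}

```text
time_s: 76.35
tool_pos: [444.7, 24.7, 37.5]
ee_rot: [0.0, 1.0, -0.026, -0.0]
contact_force: [-0.1, 2.7, 6.7]
opening: 0.152
grasp_force: 60.2
```

{"fn": "step_arm", "kwargs": {
  "rows": [
    [0,-0.0005,0,0],
    [0,-0.001,0,0],
    [0,-0.0015,0,0],
    [0,-0.002,0,0],
    [0,-0.0025,0,0],
    [0,-0.003,0,0],
    [0,-0.0035,0,0],
    [0,-0.004,0,0]
  ]
}}

```text
time_s: 77.15
tool_pos: [444.7, 24.7, 37.5]
ee_rot: [0.001, 1.0, -0.026, -0.0]
contact_force: [-1.3, -1.0, 6.3]
opening: 0.155
grasp_force: 60.2
```

{"fn": "step_arm", "kwargs": {
  "rows": [
    [0,-0.0007,0,0],
    [0,-0.0014,0,0],
    [0,-0.0021,0,0],
    [0,-0.0028,0,0],
    [0,-0.0035,0,0],
    [0,-0.0042,0,0],
    [0,-0.005,0,0],
    [0,-0.005,0,0]
  ]
}}

```text
time_s: 77.95
tool_pos: [444.7, 24.8, 37.5]
ee_rot: [0.002, 1.0, -0.026, -0.0]
contact_force: [-1.8, -6.5, 7.6]
opening: 0.147
grasp_force: 60.4
```

{"fn": "step_arm", "kwargs": {
  "rows": [
    [0,-0.0005,0,0],
    [0,-0.001,0,0],
    [0,-0.0015,0,0],
    [0,-0.002,0,0],
    [0,-0.0025,0,0],
    [0,-0.003,0,0],
    [0,-0.003,0,0],
    [0,-0.003,0,0]
  ]
}}

```text
time_s: 78.75
tool_pos: [444.8, 25.2, 37.4]
ee_rot: [0.002, 1.0, -0.026, -0.0]
contact_force: [-1.3, -7.6, 6.7]
opening: 0.154
grasp_force: 60.4
```

{"fn": "step_arm", "kwargs": {
  "rows": [
    [0,-0.0007,0,0],
    [0,-0.0014,0,0],
    [0,-0.0021,0,0],
    [0,-0.0028,0,0],
    [0,-0.0035,0,0],
    [0,-0.004,0,0],
    [0,-0.004,0,0],
    [0,-0.004,0,0]
  ]
}}

```text
time_s: 79.55
tool_pos: [444.9, 25.9, 37.5]
ee_rot: [0.002, 1.0, -0.026, -0.0]
contact_force: [-1.0, -7.9, 7.1]
opening: 0.152
grasp_force: 60.3
```

{"fn": "step_arm", "kwargs": {
  "rows": [
    [0,-0.0005,0,0],
    [0,-0.001,0,0],
    [0,-0.0015,0,0],
    [0,-0.002,0,0],
    [0,-0.002,0,0],
    [0,-0.002,0,0],
    [0,-0.002,0,0],
    [0,-0.002,0,0]
  ]
}}

```text
time_s: 80.35
tool_pos: [444.9, 26.3, 37.4]
ee_rot: [0.002, 1.0, -0.026, -0.0]
contact_force: [-2.3, -8.4, 6.7]
opening: 0.151
grasp_force: 60.3
```

Run:
```python
from h import *
np.set_printoptions(precision=2,suppress=True)
s=readout.get_state();print(s['time_s'],s['tool_pos'],s['contact_force'],s['moment'])
im,ci=grab('wrist','w29.png'); detect(im,ci,61,800)
g=lambda f:np.float32(cv2.cvtColor(cv2.imread('pics/'+f),cv2.COLOR_BGR2GRAY))
a,b=g('w27.png'),g('w29.png')
for n,(x0,x1,y0,y1) in {'handle':(225,285,100,230),'board':(262,330,110,230),'stack':(400,512,150,320),'tableL':(40,200,60,200),'tableT':(250,500,10,90)}.items():
    print(n,cv2.phaseCorrelate(a[y0:y1,x0:x1],b[y0:y1,x0:x1],cv2.createHanningWindow((x1-x0,y1-y0),cv2.CV_32F)))
grab('side','d29.png');grab('scene','s29.png')
```

```text
80.35 [444.95  26.26  37.43] [-2.31 -8.37  6.69] [-0.98  0.12 -0.19]
ctr 443.5 -57.4  size 72.8 46.1 ang 10.6 | bbox x 411.7-477.8 y -86.8--32.4 px (398, 191, 114, 143)
ctr 542.1 33.2  size 39.3 7.4 ang 86.7 | bbox x 538.9-546.9 y 13.3-52.6 px (150, 0, 124, 26)
ctr 534.9 92.2  size 5.9 42.1 ang 39.8 | bbox x 521.8-548.9 y 76.1-108.7 px (0, 0, 78, 94)
handle ((0.08529123054600163, 0.47563528315916415), 0.9140303067807798)
board ((0.25196482945832344, 0.06716232882393314), 0.7604924104831837)
stack ((0.15932194540773992, 0.39497311986330885), 0.8198331472608779)
tableL ((-0.1631422021397384, -9.449482801983152), 0.24650646464692222)
tableT ((2.0065484931723745, 5.171038309193996), 0.28813170728683474)
```

{"fn": "step_arm", "kwargs": {
  "rows": [
    [0,-0.0005,0,0],
    [0,-0.001,0,0],
    [0,-0.0015,0,0],
    [0,-0.002,0,0],
    [0,-0.002,0,0],
    [0,-0.002,0,0],
    [0,-0.002,0,0],
    [0,-0.002,0,0]
  ]
}}

```text
time_s: 81.3
tool_pos: [445.0, 26.4, 37.4]
ee_rot: [0.002, 1.0, -0.026, -0.0]
contact_force: [-0.8, -10.0, 7.5]
opening: 0.153
grasp_force: 60.3
```

{"fn": "step_arm", "kwargs": {
  "rows": [
    [0,-0.0005,0,0],
    [0,-0.001,0,0],
    [0,-0.0015,0,0],
    [0,-0.002,0,0],
    [0,-0.002,0,0],
    [0,-0.002,0,0],
    [0,-0.002,0,0],
    [0,-0.002,0,0]
  ]
}}

```text
time_s: 82.1
tool_pos: [445.0, 26.5, 37.5]
ee_rot: [0.003, 1.0, -0.026, -0.0]
contact_force: [-1.6, -11.3, 7.4]
opening: 0.154
grasp_force: 60.4
```

{"fn": "step_arm", "kwargs": {
  "rows": [
    [0,-0.0005,0,0],
    [0,-0.001,0,0],
    [0,-0.0015,0,0],
    [0,-0.002,0,0],
    [0,-0.0025,0,0],
    [0,-0.0025,0,0],
    [0,-0.0025,0,0],
    [0,-0.0025,0,0]
  ]
}}

```text
time_s: 82.9
tool_pos: [445.0, 26.5, 37.5]
ee_rot: [0.003, 1.0, -0.026, -0.0]
contact_force: [-2.1, -13.8, 6.6]
opening: 0.148
grasp_force: 60.4
```

{"fn": "step_arm", "kwargs": {
  "rows": [
    [0,-0.0005,0,0],
    [0,-0.001,0,0],
    [0,-0.0015,0,0],
    [0,-0.0015,0,0],
    [0,-0.0015,0,0],
    [0,-0.0015,0,0],
    [0,-0.0015,0,0],
    [0,-0.0015,0,0]
  ]
}}

```text
time_s: 83.7
tool_pos: [445.0, 26.6, 37.5]
ee_rot: [0.003, 1.0, -0.026, -0.0]
contact_force: [-1.6, -15.2, 7.1]
opening: 0.156
grasp_force: 60.5
```

{"fn": "step_arm", "kwargs": {
  "rows": [
    [0,0,0,0],
    [0,0,0,0],
    [0,0,0,0],
    [0,0,0,0],
    [0,0,0,0],
    [0,0,0,0],
    [0,0,0,0],
    [0,0,0,0]
  ]
}}

```text
time_s: 84.5
tool_pos: [445.0, 26.6, 37.5]
ee_rot: [0.003, 1.0, -0.026, -0.0]
contact_force: [-1.9, -15.6, 6.7]
opening: 0.155
grasp_force: 60.5
```

{"fn": "step_arm", "kwargs": {
  "rows": [
    [0,0.001,0,0],
    [0,0.003,0,0],
    [0,0.005,0,0],
    [0,0.007,0,0],
    [0,0.009,0,0],
    [0,0.011,0,0],
    [0,0.0125,0,0],
    [0,0.0125,0,0]
  ]
}}

```text
time_s: 85.3
tool_pos: [445.0, 26.5, 37.5]
ee_rot: [0.001, 1.0, -0.026, -0.0]
contact_force: [-1.1, -1.1, 6.1]
opening: 0.154
grasp_force: 60.4
```

{"fn": "step_arm", "kwargs": {
  "rows": [
    [0,0.002,0,0],
    [0,0.004,0,0],
    [0,0.006,0,0],
    [0,0.008,0,0],
    [0,0.01,0,0],
    [0,0.012,0,0],
    [0,0.014,0,0],
    [0,0.015,0,0]
  ]
}}

```text
time_s: 86.1
tool_pos: [444.8, 25.0, 37.4]
ee_rot: [-0.001, 1.0, -0.026, -0.0]
contact_force: [-0.6, 7.6, 6.3]
opening: 0.151
grasp_force: 60.5
```

{"fn": "step_arm", "kwargs": {
  "rows": [
    [0,0,0,0],
    [0,0,0,0],
    [0,0,0,0],
    [0,0,0,0],
    [0,0,0,0],
    [0,0,0,0],
    [0,0,0,0],
    [0,0,0,0]
  ]
}}

```text
time_s: 86.9
tool_pos: [444.8, 25.0, 37.5]
ee_rot: [-0.001, 1.0, -0.026, -0.0]
contact_force: [-0.8, 6.1, 7.4]
opening: 0.154
grasp_force: 60.5
```

{"fn": "step_arm", "kwargs": {
  "rows": [
    [0,-0.002,0,0],
    [0,-0.004,0,0],
    [0,-0.005,0,0],
    [0,-0.005,0,0],
    [0,-0.005,0,0],
    [0,-0.005,0,0],
    [0,-0.005,0,0],
    [0,-0.005,0,0]
  ]
}}

```text
time_s: 87.7
tool_pos: [444.8, 25.1, 37.5]
ee_rot: [0.0, 1.0, -0.026, -0.0]
contact_force: [-0.7, 1.1, 7.3]
opening: 0.153
grasp_force: 60.5
```

{"fn": "step_arm", "kwargs": {
  "rows": [
    [0,0,0,0],
    [0,0,0,0],
    [0,0,0,0],
    [0,0,0,0],
    [0,0,0,0],
    [0,0,0,0],
    [0,0,0,0],
    [0,0,0,0]
  ],
  "hand": 0.3
}}

```text
time_s: 88.5
tool_pos: [444.9, 25.3, 37.3]
ee_rot: [0.0, 1.0, -0.026, 0.0]
contact_force: [0.4, 0.0, 0.4]
opening: 0.694
grasp_force: 0.0
```

{"fn": "step_arm", "kwargs": {
  "rows": [
    [0,0,-0.05,0],
    [0,0,-0.1,0],
    [0,0,-0.2,0],
    [0,0,-0.35,0],
    [0,0,-0.5,0],
    [0,0,-0.65,0],
    [0,0,-0.8,0],
    [0,0,-0.8,0]
  ]
}}

```text
time_s: 89.3
tool_pos: [446.8, 25.3, 203.1]
ee_rot: [0.0, 1.0, -0.026, 0.005]
contact_force: [-0.1, 1.5, 0.7]
opening: 0.701
grasp_force: 0.0
```

Run:
```python
from h import *
np.set_printoptions(precision=1,suppress=True)
s=readout.get_state();print(s['tool_pos'],s['contact_force'],s['opening'])
im,ci=grab('wrist','w30.png'); detect(im,ci,61,500)
hsv=cv2.cvtColor(im,cv2.COLOR_BGR2HSV)
m=((hsv[...,1]>140)&(hsv[...,0]<20)).astype(np.uint8)*255
m=cv2.morphologyEx(m,cv2.MORPH_OPEN,np.ones((3,3)))
cs,_=cv2.findContours(m,cv2.RETR_EXTERNAL,cv2.CHAIN_APPROX_NONE)
for c in cs:
    if cv2.contourArea(c)>150:
        w=plane(ci,cv2.convexHull(c)[:,0,:],60)[:,:2].astype(np.float32); print(cv2.boundingRect(c),cv2.minAreaRect(w),w.min(0),w.max(0))
grab('side','d30.png');grab('scene','s30.png')
a=cv2.imread('pics/d20.png');b=cv2.imread('pics/d30.png'); ci=optics.camera_info('side')
a0=cv2.imread('pics/side0.png')
for n,p in {'block':(318,310,16),'pencil':(640,170,5),'wrench':(555,400,5),'carton':(333,-261,9)}.items():
  for nm,f0,f1,cam in (('side','side0.png','d30.png','side'),('scene','scene0.png','s30.png','scene')):
    q=proj(optics.camera_info(cam),p)[0].astype(int); 
    A,B=[cv2.imread('pics/'+f)[q[1]-16:q[1]+16,q[0]-24:q[0]+24] for f in (f0,f1)]
    if A.shape==B.shape and A.size: print(n,nm,np.abs(A.astype(float)-B).mean())
```

```text
[446.8  25.3 203.1] [-0.1  1.5  0.7] 0.7011329700341008
ctr 305.7 87.7  size 34.1 42.8 ang 0.9 | bbox x 288.4-323.0 y 66.6-109.3 px (177, 302, 41, 30)
ctr 305.3 -228.6  size 89.8 41.0 ang 50.2 | bbox x 263.2-322.6 y -252.0--183.2 px (457, 287, 55, 47)
ctr 361.4 -211.9  size 33.6 43.4 ang 10.0 | bbox x 342.8-377.1 y -234.8--190.6 px (469, 240, 43, 32)
ctr 441.9 -76.4  size 63.6 60.5 ang 89.7 | bbox x 411.5-472.1 y -108.2--44.7 px (326, 151, 69, 64)
ctr 433.9 -174.0  size 102.2 67.8 ang 86.7 | bbox x 399.3-469.2 y -224.3--123.8 px (411, 150, 101, 71)
ctr 575.4 35.2  size 55.6 51.9 ang 5.1 | bbox x 547.1-601.6 y 8.3-62.4 px (196, 0, 68, 71)
(0, 255, 74, 25) ((370.9856872558594, 248.32000732421875), (77.20885467529297, 26.14030647277832), 86.12812042236328) [356.1 209.7] [385.9 286.8]
(334, 212, 120, 29) ((399.6392822265625, -111.53340148925781), (24.10924530029297, 116.69377899169922), 3.0586416721343994) [ 385.  -170.1] [411.3 -53.4]
(497, 201, 15, 29) ((401.3072204589844, -220.71092224121094), (31.72062873840332, 14.094137191772461), 9.652084350585938) [ 386.9 -230.3] [ 416.6 -214.5]
(245, 144, 13, 74) ((448.4777526855469, 24.429393768310547), (11.4657564163208, 69.57843780517578), 86.66927337646484) [413.5  17.5] [483.4  32.1]
(300, 105, 198, 112) ((476.6526184082031, -100.22879791259766), (94.27130126953125, 193.1883087158203), 19.387649536132812) [ 410.4 -202.8] [512.9 -20.5]
(92, 0, 29, 37) ((595.3367919921875, 136.4438018798828), (30.882549285888672, 11.92094898223877), 19.968647003173828) [579.8 126.5] [608.1 146.7]
block side 6.302300347222222
block scene 20.90863715277778
pencil side 3.120876736111111
pencil scene 2.7886284722222223
wrench side 4.769097222222222
wrench scene 17.08572048611111
carton side 3.9507378472222223
carton scene 2.2651909722222223
```

Run:
```python
from h import *
im,ci=grab('side'); hsv=cv2.cvtColor(im,cv2.COLOR_BGR2HSV)
m=((hsv[...,1]<60)&(hsv[...,2]>50)).astype(np.uint8)
q=[proj(ci,p)[0].round() for p in [(425,470,0),(425,470,56)]];print(q)
x0=int(q[0][0]);print([ (r,int(m[r,x0-25:x0+25].sum())) for r in range(int(q[1][1])-16,int(q[0][1])+20,4)])
print(workorder.sign_off())
```

```text
[array([193., 292.]), array([192., 268.])]
[(252, 0), (256, 0), (260, 9), (264, 18), (268, 24), (272, 26), (276, 25), (280, 25), (284, 24), (288, 26), (292, 25), (296, 21), (300, 0), (304, 0), (308, 0)]
the job is handed in; nothing more can be done
None
```

The job is handed in: the can stands on the table, three round and two square cups are nested in their stacks on the tray, and the tray is parked against the stops. The catch held a slow pull to about 15 N for roughly a second. The can got knocked next to the handle mid-run and was caught by the gripper; I freed it and stood it clear again. After the pull I nudged the tray back against the stops, because the pull had moved it nearly 2 mm off them.

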